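# Collect the sealed cartons from the catch tray under the hanging basket

## Task

Collect the two sealed, ridge-topped cartons from the sealer's sloping catch tray, reaching in under the hanging basket, into the tote: each stands upright on the tote's floor, square to the tote, with one end slid snug up against its taller end wall. Set them down, do not drop them, and do not shove the tote out of its place. Leave the open carton in the tray, and the bowl and the jar, where they are.

Things in the scene. Friction and masses are not known exactly. Their poses are not given: they have to be found in the camera images.
- sealer: Grey carton sealer, fixed. Origin on the table; x points away from the robot (up its catch tray), y left, z up. Three cartons lie in lanes at y = -105, 0 and +105 mm in its steel catch tray. Side panels 430 mm high stand at y = +-207 mm beyond x = 65 mm, a white toggle switch box on the left one.
- tray_mid (a point): Middle of the tray's surface, 75 mm above the sealer's origin. The tray slopes down towards the robot at 30 degrees; side walls 19 mm high stand at y = +-178 mm, and a stop lip 16 mm high at the lower end, 61 mm down the slope.
- basket_edge (a point): Middle of the lower front bar of the hanging white wire basket (380 mm wide, two bamboo steamer tiers in it). The basket covers all beyond this bar, from 285 mm high up: a hand cannot come straight down on the cartons, but must lean about 30 degrees, square to the tray. From the sealer's origin: x -30, z 288 mm.
- tote: Grey open tote, loose, 1.6 kg. Outside 180 (x) x 250 (y) mm, walls and floor 5 mm thick, origin at the centre of its underside. Three walls are 60 mm high; the end wall at +x (away from the robot) is 100 mm high, its inner face at x = +85 mm. Inner floor 5 mm above the origin.
- carton_a: Sealed cardboard carton: body 120 (x) x 50 (y) x 40 (z) mm with a closed gable roof and a thin ridge fin along x up to 55 mm. About 0.2 kg. Origin at the centre of its underside; x along its length, z out of its top. Starts lying lengthwise down the slope in any of the three lanes of the catch tray.
- carton_b: Second sealed carton, the same as carton_a, in another lane.
- open_carton: Unsealed carton of the same size (120 x 50 x 40 mm), open at the top with two spread flaps, in the remaining lane. Origin at the centre of its underside.
- bowl: Bystander: blue ceramic bowl, rim 100 mm across, 45 mm high, between the robot and the sealer; origin at its underside.
- jar: Bystander: glass jar, 60 mm across, 90 mm high, at the sealer's right front corner; origin at its underside.
There are look-alikes about, which are no part of the job. Leave any orange or yellow look-alike of the carton_b alone.

How it is judged:
By the outcome, as a careful person would: the job done as asked, in the order asked, and still so for the second after the job is handed in, with the robot touching nothing.
It also fails if it takes over 72 s, if anything falls off the work surface, if the arm or the gripper's body presses on something with over 40 N, if the wrist force passes 120 N, or if a joint passes its speed limit or range.

## Robot

A 6-joint arm with a two-finger parallel gripper is mounted at the origin on the work surface. World frame = base frame: x ahead of the robot, y to its left, z up, the work surface at z = 0. Lengths are in mm, angles in rad, forces in N, time in s.
With the tool pointing down it reaches from about 275 to 750 mm from the base axis. Payload 10.2 kg.
Tool frame: the origin (TCP) lies between the finger pads; the fingertips stand 22 mm ahead of it and the grasp point (between the pads) lies 3 mm ahead of it (ctrl.nose_length is the distance from the TCP to the fingertips, in mm); y points along the fingers, z is the direction in which the jaws open and shut, and the axes are right-handed (so a half turn about y gives the same grasp; the last joint's range is limited). The gripper opens to 85 mm and grips with 20 to 120 N. Pads are 22 mm wide; open, the fingers measure 114 mm over their backs; the gripper's body (76 mm by 85 mm) begins 54 mm behind the grasp point. The pads swing forward as they close: fully open they stand 13 mm farther back than shut.
Start: joints at [-1.521, 0.313, 1.498, -0, 1.331, -0.223], TCP at [141.437, -505.596, 253.294] pointing down, gripper open.
Joint ranges: [-2.94, 2.94], [-0.97, 2.17], [0.19, 2.56], [-1.23, 4.37], [0.02, 3.11], [-2.88, 2.88]. Speed limits (rad/s): [2.39, 2.39, 3.01, 3.14, 3.14, 3.14].

## Interface

Orientations are given as a unit quaternion [w, x, y, z].
In Python, from rig import ctrl, eyes, models gives the robot as it stands.
- The arm moves only by the shell command python3 -m crank 'ROWS' [FORCE]. ROWS is JSON, a list of rows, each an object with "dp": the shift along the tool's x, y, z in mm, a list of three; "roll": the turn about the tool's y in rad; "gripper": the closure in counts, from 0 (fully open) to 255 (shut). A call has 1 to 10 rows; each row is the pose to reach, as a shift and turn from the pose commanded when the call began, along the tool's axes at that moment; what a row does not reach only later rows make up. A row lasts 1/12 s, in which the tool goes at most 41.7 mm and 7.16 degrees, less where a joint would pass 70% of its speed; a pose out of reach is approached as far as the arm can. A call with a gripper value outside its range is refused whole. The fingers move at their own pace and stop on an object; FORCE is the grip in N (left out, the last holds). Time passes only in rows, so rows that repeat a pose let the fingers close. It gives the time, the measured TCP pose, the force and the opening at its end, in the units of the state.
- ctrl.sense(): the state, without advancing time (a new reading comes with each control period).
- eyes.capture(name): name is "scene" or "top" or "wrist"; returns a dict with "color" (384x512x3 uint8, red, green, blue), "fx", "fy", "cx", "cy" (pixels), "distortion" ([k1, k2, p1, p2, k3] as OpenCV has them; the pictures are not rectified), "R" (3x3) and "t" (3): a world point X has camera coordinates R X + t. Camera axes: x right, y down, z forward; pixel columns grow to the right and rows downward; lengths in mm; the calibration is good to about 2 mm. A picture is of the moment at which its call begins. There is no depth.
- ctrl.finish_job(): hands the job in, once; it reports no verdict.
Trained networks look in a picture, given as the dict that the camera call returned (one of the last four; its "shot" number tells which), for a name from the list of things; names that differ only in an ending like _2 or _b are one class to them, and where a whole thing is asked for, a point or a joint stands for the part that bears it (a point fixed in the world has none). Each returns a list of dicts, best first, with "confidence" (0 to 1); they miss things now and then, are a little off and sometimes report something else, mostly with a low value. They report only what shows in the picture. A call takes as long as a camera call. They do not tell look-alikes from the thing itself.
- models.spot_in(picture, label): "extent" ([centre column, centre row, width, height] in pixels, round what is visible of it).
- models.spot_point(picture, label): "centre" ([column, row] in pixels: a listed point, or the origin of a listed thing).
The state is a dict: "time_s": time; "joints": joint angles; "dq": joint speeds; "tau": joint torques, N m; "eef_pos": TCP position; "ee_rot": TCP orientation; "force": force on the tool from outside, world axes, zero at the start; "wrist_torque": the same for the moment, N m; "grip_width": opening from 0.0 (shut) to 1.0 (fully open).
Only numpy, scipy, OpenCV 4.12 (cv2) and the standard library are available. Lean on these libraries where they do the work, as an engineer would, in place of code of your own. Each camera call takes 0.05 s, during which the arm holds its last target. There are 200 camera calls.

## Working session

There is one attempt and no reset: what is moved stays moved. The work goes in short steps, Python scripts to look and compute and a shell command to move; the robot and the scene stay as the last step left them, time stands still between calls to the robot, and variables do not carry over. Pictures are saved under pics/ and viewed, about 8 in all and at most 12, crops included, and the job is handed in when it is done.

```bash
ls; mkdir -p pics; python3 - <<'E'
from rig import ctrl, eyes, models
import cv2, numpy as np
print(ctrl.sense())
ims=[]
for n in ["scene","top"]:
    p=eyes.capture(n); ims.append(p["color"])
    print(n,p["fx"],p["fy"],p["cx"],p["cy"],p["distortion"],np.round(p["R"],4).tolist(),np.round(p["t"],1).tolist())
    for l in ["sealer","tray_mid","basket_edge","tote","carton_a","open_carton","bowl","jar"]:
        print(l,[(np.round(d["centre"],1).tolist(),round(d["confidence"],2)) for d in models.spot_point(p,l)])
    for l in ["carton_a","open_carton"]:
        print(l,[(np.round(d["extent"]).tolist(),round(d["confidence"],2)) for d in models.spot_in(p,l)])
cv2.imwrite("pics/scene.png",cv2.resize(ims[0][:,:,::-1],(800,600)))
cv2.imwrite("pics/top.png",cv2.resize(ims[1][:,:,::-1],(800,600)))
E
```

```text
pics
{'time_s': 0.0, 'joints': array([-1.52138150e+00,  3.13463581e-01,  1.49841722e+00,  1.76845360e-05,
        1.33100467e+00, -2.23392028e-01]), 'dq': array([ 0.00121107,  0.00031961,  0.00185081, -0.00137679, -0.00059213,
       -0.00062628]), 'tau': array([-1.10805955e-03, -4.12266934e+01, -2.59741741e+01, -2.34227236e-04,
        4.16783238e-03,  6.30332309e-06]), 'eef_pos': array([ 141.43870821, -505.35873883,  252.73558741]), 'ee_rot': array([ 0.09619724, -0.09610571,  0.70099368, -0.70008403]), 'force': array([ 0.01766891, -0.12330409, -0.45000007]), 'wrist_torque': array([ 0.00776925, -0.01631166, -0.01785231]), 'grip_width': 0.9971910962279816}
scene 458.24186035809515 458.24186035809515 262.53551478702536 190.3778572278304 [0.00822787 0.         0.         0.         0.        ] [[-0.5152, 0.857, -0.0103], [0.7292, 0.432, -0.5306], [-0.4503, -0.2809, -0.8475]] [319.4, -314.9, 1602.8]
sealer [([213.1, 207.5], 0.76)]
tray_mid [([209.0, 191.9], 0.77), ([263.5, 171.6], 0.41)]
basket_edge [([210.5, 142.9], 0.76)]
tote [([386.0, 261.9], 0.89)]
carton_a [([212.8, 191.8], 0.93),
[... 539 characters left out ...]
, 0.0085, -0.9919]] [27.2, 614.9, 1297.3]
sealer [([303.0, 195.2], 0.86), ([319.6, 191.9], 0.66)]
tray_mid []
basket_edge [([319.4, 192.6], 0.84)]
tote [([151.3, 227.7], 0.81)]
carton_a [([227.8, 240.6], 0.9), ([308.7, 193.6], 0.67), ([202.6, 138.2], 0.67), ([274.4, 191.7], 0.62), ([207.8, 176.0], 0.58)]
open_carton [([345.5, 195.3], 0.64)]
bowl [([286.5, 255.6], 0.93)]
jar [([349.6, 265.1], 0.96), ([288.3, 257.6], 0.74)]
carton_a [([199.0, 133.0, 37.0, 27.0], 0.88), ([228.0, 249.0, 36.0, 21.0], 0.78), ([215.0, 175.0, 27.0, 39.0], 0.68), ([276.0, 197.0, 18.0, 40.0], 0.63), ([355.0, 266.0, 23.0, 19.0], 0.62), ([313.0, 196.0, 21.0, 40.0], 0.56)]
open_carton [([345.0, 202.0, 23.0, 47.0], 0.57)]
```

View pics/scene.png

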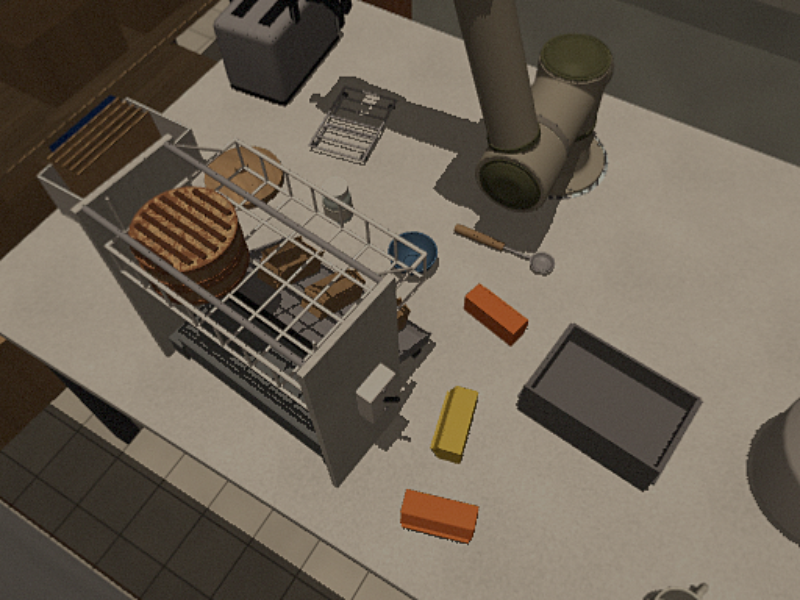

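View pics/top.png

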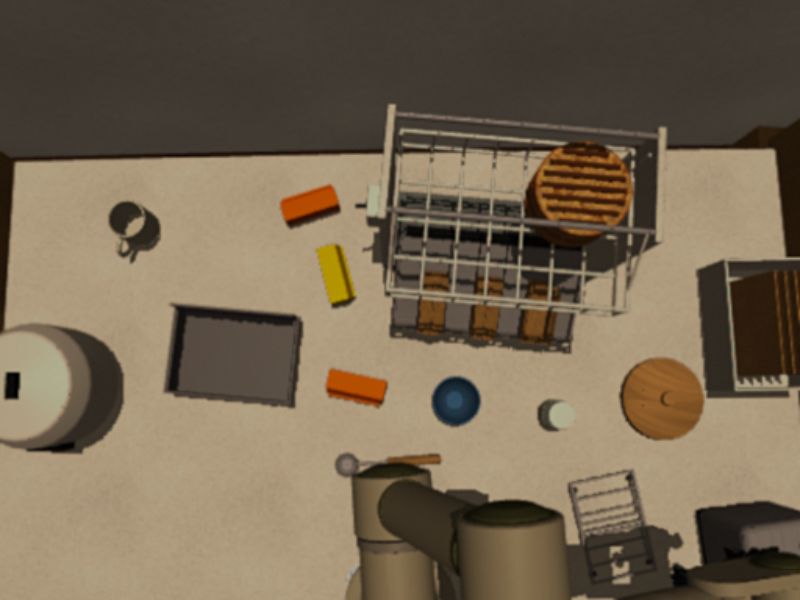

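The tray's three brown cartons are in the top picture at about (432,303), (487,308) and (540,312). The right one looks open. The orange and yellow ones lie loose on the table, so they are the look-alikes. The tote is at (235,355), with its taller wall at the top. The moves seem to allow turning only about the fingers, so I'll check the usage text for a lean.

View pics/crop.png

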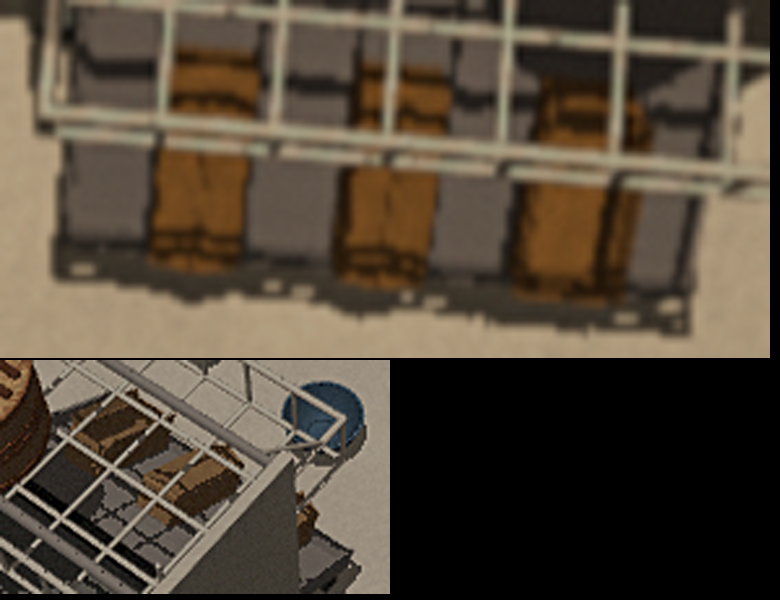

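```bash
cat > h.py <<'E'
import numpy as np, cv2
from rig import ctrl, eyes, models
from scipy.spatial.transform import Rotation as Ro
def K(p): return np.array([[p["fx"],0,p["cx"]],[0,p["fy"],p["cy"]],[0,0,1.]])
def ray(p,uv):
    n=cv2.undistortPoints(np.array([[uv]],float),K(p),np.array(p["distortion"]))[0,0]
    R=np.array(p["R"]);t=np.array(p["t"]);d=R.T@np.array([n[0],n[1],1]);return -R.T@t,d/np.linalg.norm(d)
def atz(p,uv,z):
    c,d=ray(p,uv);return c+d*(z-c[2])/d[2]
def tri(l):
    A=np.zeros((3,3));b=np.zeros(3)
    for c,d in l:
        M=np.eye(3)-np.outer(d,d);A+=M;b+=M@c
    return np.linalg.solve(A,b)
def proj(p,X):
    return cv2.projectPoints(np.array(X,float).reshape(-1,3),cv2.Rodrigues(np.array(p["R"]))[0],np.array(p["t"]),K(p),np.array(p["distortion"]))[0][:,0]
def state():
    s=ctrl.sense();q=s["ee_rot"];R=Ro.from_quat([q[1],q[2],q[3],q[0]]).as_matrix()
    return s,R
E
python3 - <<'E'
from h import *
s=eyes.capture("scene");t=eyes.capture("top")
f=lambda p,l:[d["centre"] for d in models.spot_point(p,l)]
np.set_printoptions(precision=1,suppress=True)
for l,z in [("sealer",0),("tote",0),("bowl",0),("jar",0),("basket_edge",288)]:
    print(l,atz(s,f(s,l)[0],z),atz(t,f(t,l)[0],z))
print("tray_mid scene",[atz(s,u,75) for u in f(s,"tray_mid")])
print("open",[atz(s,u,75) for u in f(s,"open_carton")],[atz(t,u,75) for u in f(t,"open_carton")])
print("carton",[atz(s,u,75) for u in f(s,"carton_a")],[atz(t,u,75) for u in f(t,"carton_a")])
# tote rim corners in top pic (800 px view -> raw /1.5625)
for u,z in [((173,306),100),((300,317),100),((295,405),60),((167,392),60)]: print("tote corner",atz(t,(u[0]*.64,u[1]*.64),z))
# cartons in crop (5.5x +240,+165): front bottom ends; rail ends of basket bar
g=lambda x,y:(240+x/5.5,165+y/5.5)
for n,u,z in [("barL",g(45,118),288),("barR",g(740,175),288),("lipL",g(55,270),50),("lipR",g(690,325),50)]: print(n,atz(t,u,z))
for n,x,y in [("cL",193,255),("cM",380,272),("cR",570,292)]: print(n,atz(t,g(x,y),75))
# hand dims as seen in top: wrist extents
E
```

```text
sealer [ 615.8 -165.     0. ] [ 601.4 -176.3    0. ]
tote [512.5 332.5   0. ] [515.8 346.3   0. ]
bowl [ 567.7 -217.2    0. ] [ 412.9 -110.2    0. ]
jar [ 374.4 -334.4    0. ] [ 373.7 -315.     0. ]Traceback (most recent call last):
  File "<stdin>", line 6, in <module>
IndexError: list index out of range
```

```bash
python3 - <<'E'
from h import *
s=eyes.capture("scene");t=eyes.capture("top")
f=lambda p,l:[d["centre"] for d in models.spot_point(p,l)]
np.set_printoptions(precision=1,suppress=True)
for l,z in [("sealer",0),("bowl",0),("basket_edge",288),("tray_mid",75),("open_carton",75),("carton_a",75)]:
    print(l,[atz(s,u,z) for u in f(s,l)][:3],[atz(t,u,z) for u in f(t,l)][:3])
for u,z in [((173,306),100),((300,317),100),((295,405),60),((167,392),60)]: print("tote corner",atz(t,(u[0]*.64,u[1]*.64),z))
g=lambda x,y:(240+x/5.5,165+y/5.5)
for n,u,z in [("barL",g(45,118),288),("barR",g(740,175),288),("lipL",g(55,270),50),("lipR",g(690,325),50)]: print(n,atz(t,u,z))
for n,x,y in [("cL",193,255),("cM",380,272),("cR",570,292)]: print(n,atz(t,g(x,y),75))
w=eyes.capture("wrist"); cv2.imwrite("pics/w0.png",w["color"][:,:,::-1]); S,R=state()
C=-np.array(w["R"]).T@np.array(w["t"]); print("wristcam in tool",R.T@(C-S["eef_pos"]), "optical axis",R.T@np.array(w["R"])[2])
E
```

```text
sealer [array([ 569.3, -228.4,    0. ]), array([ 608.9, -181. ,    0. ])] [array([ 604.5, -169.8,    0. ])]
bowl [array([ 410.9, -116.2,    0. ])] [array([ 410.5, -119.6,    0. ])]
basket_edge [array([ 573.6, -175.2,  288. ])] [array([ 576.6, -179.3,  288. ])]
tray_mid [array([ 603.2, -189.1,   75. ])] [array([ 612.8, -166.3,   75. ]), array([ 609.8, -218.9,   75. ])]
open_carton [array([ 605.6, -284.8,   75. ])] [array([ 592.9, -286. ,   75. ])]
carton_a [array([498.7,  85.6,  75. ]), array([686.8, 147.8,  75. ]), array([819.3, 179.7,  75. ])] [array([604.4, -74.3,  75. ]), array([467.5,  79.4,  75. ]), array([790. , 156.8,  75. ])]
tote corner [602.2 443.8 100. ]
tote corner [576.5 189.9 100. ]
tote corner [403.3 205.3  60. ]
tote corner [432.1 465.2  60. ]
barL [598.3  14.3 288. ]
barR [ 565.7 -317.5  288. ]
lipL [542.9  11.4  50. ]
lipR [ 505.3 -355.6   50. ]
cL [548.4 -67.4  75. ]
cM [ 537.1 -173.6   75. ]
cR [ 524.  -281.3   75. ]
wristcam in tool [ -74.7 -120.4    0.1] optical axis [ 0.3  1.  -0. ]
```

View pics/w0.png

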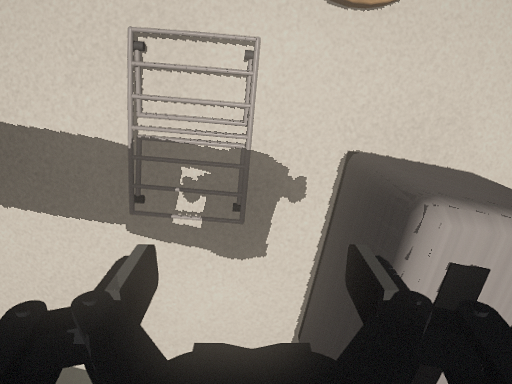

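The scene picture fits the top one. The sealer's origin is near (606,-172) mm and it is turned about -6°. The tote is near (510,332), also turned about -6°. The sealed cartons are in the left and middle lanes, and the right lane holds the open one. Next I'll see what the arm does at the edge of its reach, going up where it is free.

```bash
python3 -m crank '[{"dp":[0,-42,0]},{"dp":[0,-83,0]},{"dp":[0,-125,0]},{"dp":[0,-167,0]},{"dp":[0,-208,0]},{"dp":[0,-250,0]},{"dp":[0,-292,0]},{"dp":[0,-333,0]},{"dp":[0,-375,0]},{"dp":[0,-415,0]}]'; python3 -c "
from h import *
s,R=state();print(s['joints'],s['eef_pos'],R.round(3))"
```

```text
[-1.52136398e+00  3.12904129e-01  1.49768508e+00  1.74874171e-05
  1.33100399e+00 -2.23396567e-01] [ 141.4593308  -505.59503823  253.29768531] [[-0.963  0.     0.269]
 [-0.269  0.    -0.963]
 [-0.    -1.     0.   ]]$[0]: bad value
```

```bash
python3 -m crank '[{"dp":[0,-42,0],"roll":0,"gripper":0},{"dp":[0,-83,0],"roll":0,"gripper":0},{"dp":[0,-125,0],"roll":0,"gripper":0},{"dp":[0,-167,0],"roll":0,"gripper":0},{"dp":[0,-208,0],"roll":0,"gripper":0},{"dp":[0,-250,0],"roll":0,"gripper":0},{"dp":[0,-292,0],"roll":0,"gripper":0},{"dp":[0,-333,0],"roll":0,"gripper":0},{"dp":[0,-375,0],"roll":0,"gripper":0},{"dp":[0,-415,0],"roll":0,"gripper":0}]'; python3 -c "
from h import *
s,R=state();print(s['joints'],s['eef_pos'],R.round(3))"
```

```text
time_s: 3.33
eef_pos: [138.6, -496.6, 629.0]
ee_rot: [-0.097, 0.096, -0.7, 0.701]
force: [10.3, -34.5, 80.5]
grip_width: 0.999
[-1.52699641  0.51415738  0.18596588  0.00253043  2.4399624  -0.22693192] [ 138.55591705 -496.55200428  629.01910473] [[-0.963  0.002  0.269]
 [-0.269 -0.001 -0.963]
 [-0.001 -1.     0.002]]
```

```bash
python3 -m crank '[{"dp":[0,35,0],"roll":0,"gripper":0},{"dp":[0,70,0],"roll":0,"gripper":0},{"dp":[0,100,0],"roll":0,"gripper":0},{"dp":[0,100,0],"roll":0,"gripper":0}]'; python3 -c "
from h import *
s,R=state();print(s['joints'],s['eef_pos'],R.round(4))"
```

```text
time_s: 3.67
eef_pos: [138.8, -496.4, 527.0]
ee_rot: [-0.097, 0.096, -0.699, 0.702]
force: [0.6, -0.2, 0.1]
grip_width: 1.0
[-1.52647596e+00  2.92542751e-01  8.25672807e-01  1.79451511e-03
  2.01949869e+00 -2.27755358e-01] [ 138.80474174 -496.35021584  527.00322117] [[-9.630e-01  1.800e-03  2.695e-01]
 [-2.695e-01 -3.800e-03 -9.630e-01]
 [-7.000e-04 -1.000e+00  4.100e-03]]
```

```bash
python3 - <<'E'
from h import *
t=eyes.capture("top")["color"];s=eyes.capture("scene")["color"]
S,R=state();p=eyes.capture("scene")
print(proj(p,[S["eef_pos"],S["eef_pos"]+[0,0,100],S["eef_pos"]+[0,0,200],S["eef_pos"]+[0,0,300]]))
c=np.hstack([t,s])[:,:,::-1]
cv2.imwrite("pics/both.png",np.hstack([cv2.resize(t[160:,180:,::-1],(400,270)),cv2.resize(s[:190,180:,::-1],(400,230)) if 0 else cv2.copyMakeBorder(cv2.resize(s[:190,180:,::-1],(400,229)),0,41,0,0,0)]))
E
```

```text
[[ 194.42316091  -73.35903442]
 [ 188.91639199 -114.34549779]
 [ 182.50621287 -162.01669073]
 [ 174.94638056 -218.1842657 ]]
```

View pics/both.png

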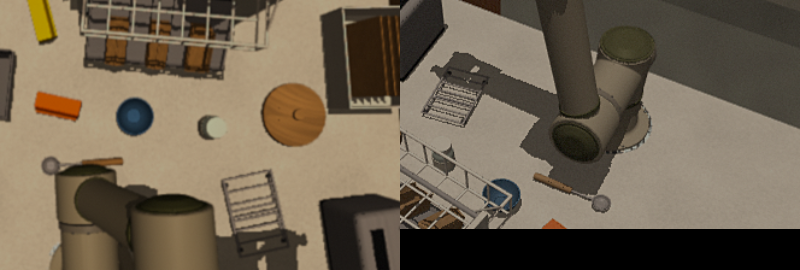

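The wrist itself is out of both views. The tool can't be leaned on command, so the plan is:
1. Take each carton by its lower end with the hand upright, in front of the bar.
2. Draw it out and lean it on the tray's lip.
3. Regrasp it at its middle and let it pivot flat in the pads on the tote floor.

I'm moving to the sealer's front, with the wrist camera on the robot's side.

```bash
cat >> h.py <<'E'
O=np.array([606.,-172,0]); PSI=np.radians(-6.0)
def W(ps,o=None,psi=None):
    psi=PSI if psi is None else psi;o=O if o is None else o
    c,s=np.cos(psi),np.sin(psi);return o+np.array([[c,-s,0],[s,c,0],[0,0,1]])@np.array(ps,float)
def go(target,zang=84.0):
    s,R=state();d=R.T@(np.array(target)-s["eef_pos"]);a=np.degrees(np.arctan2(R[1,2],R[0,2]))
    da=(zang-a+180)%360-180
    print("t",round(s["time_s"],2),"pos",s["eef_pos"].round(1),"dp",d.round(1),"roll",-round(np.radians(da),3),"j",s["joints"].round(2),"F",s["force"].round(1),"grip",round(s["grip_width"]*85,1),"tilt",R[:,1].round(3))
E
python3 -m crank '[{"dp":[-30,0,-24],"roll":-0.12,"gripper":0},{"dp":[-61,0,-47],"roll":-0.24,"gripper":0},{"dp":[-92,0,-71],"roll":-0.36,"gripper":0},{"dp":[-122,0,-95],"roll":-0.48,"gripper":0},{"dp":[-153,0,-118],"roll":-0.6,"gripper":0},{"dp":[-183,0,-142],"roll":-0.72,"gripper":0},{"dp":[-214,0,-166],"roll":-0.84,"gripper":0},{"dp":[-244,0,-190],"roll":-0.96,"gripper":0},{"dp":[-275,0,-213],"roll":-1.08,"gripper":0},{"dp":[-305,0,-237],"roll":-1.2,"gripper":0}]'; python3 -c "
from h import *
go(W([-150,105,430]))"
```

```text
time_s: 4.65
eef_pos: [369.8, -185.1, 531.4]
ee_rot: [-0.475, 0.477, -0.519, 0.527]
force: [0.9, -1.0, 0.4]
grip_width: 1.0
t 4.65 pos [ 369.8 -185.1  531.4] dp [-142.7  100.5   84.6] roll -1.558 j [-0.75  0.03  1.12 -0.    1.98 -0.66] F [ 0.9 -1.   0.4] grip 85.0 tilt [ 0.006 -0.01  -1.   ]
```

```bash
python3 -m crank '[{"dp":[-14,10,8],"roll":-0.12,"gripper":0},{"dp":[-28,20,17],"roll":-0.24,"gripper":0},{"dp":[-43,30,25],"roll":-0.36,"gripper":0},{"dp":[-57,40,34],"roll":-0.48,"gripper":0},{"dp":[-71,50,42],"roll":-0.6,"gripper":0},{"dp":[-86,60,51],"roll":-0.72,"gripper":0},{"dp":[-100,70,59],"roll":-0.84,"gripper":0},{"dp":[-114,80,68],"roll":-0.96,"gripper":0},{"dp":[-128,90,76],"roll":-1.08,"gripper":0},{"dp":[-143,100,85],"roll":-1.2,"gripper":0}]'; python3 -c "
from h import *
go(W([-150,105,230]))"
```

```text
time_s: 5.48
eef_pos: [469.0, -53.0, 430.2]
ee_rot: [-0.686, 0.691, -0.159, 0.165]
force: [1.0, 0.1, 0.5]
grip_width: 1.002
t 5.48 pos [469.  -53.  430.2] dp [ -3.4 200.1   1.4] roll -0.358 j [-0.36  0.13  1.27 -0.01  1.73 -1.47] F [1.  0.1 0.5] grip 85.2 tilt [ 0.006 -0.009 -1.   ]
```

```bash
python3 -m crank '[{"dp":[0,35,0],"roll":-0.12,"gripper":0},{"dp":[-1,70,0],"roll":-0.24,"gripper":0},{"dp":[-2,105,1],"roll":-0.358,"gripper":0},{"dp":[-3,140,1],"roll":-0.358,"gripper":0},{"dp":[-3,170,1],"roll":-0.358,"gripper":0},{"dp":[-3,170,1],"roll":-0.358,"gripper":0}]'; python3 - <<'E'
from h import *
go(W([-150,105,230]))
w=eyes.capture("wrist");s=eyes.capture("scene")
for l in ["carton_a","open_carton","basket_edge","tray_mid","sealer","bowl"]:
    print(l,[(np.round(d["centre"]).tolist(),round(d["confidence"],2)) for d in models.spot_point(w,l)])
print("pred",proj(w,[W([0,0,75]),W([0,105,75]),W([-30,0,288]),W([-53,105,44.5])]).round(0))
cv2.imwrite("pics/w1.png",np.vstack([cv2.resize(w["color"][:,:,::-1],(440,330)),cv2.resize(s["color"][60:260,140:400,::-1],(440,338))])[:600] if 0 else np.hstack([cv2.resize(w["color"][:,:,::-1],(430,322)),cv2.resize(s["color"][40:275,130:400,::-1],(370,322))]))
E
```

```text
time_s: 5.98
eef_pos: [465.6, -52.2, 255.2]
ee_rot: [-0.704, 0.708, -0.04, 0.038]
force: [0.1, 0.0, -0.9]
grip_width: 0.998
t 5.98 pos [465.6 -52.2 255.2] dp [ 2.2 25.2  0.7] roll -0.006 j [-0.36  0.19  1.65 -0.01  1.3  -1.82] F [ 0.1  0.  -0.9] grip 84.8 tilt [-0.003 -0.005 -1.   ]
carton_a [([371.0, 145.0], 0.82), ([435.0, 372.0], 0.82), ([155.0, 302.0], 0.69), ([248.0, 302.0], 0.69), ([427.0, 300.0], 0.69)]
open_carton [([58.0, 300.0], 0.98), ([169.0, 269.0], 0.7)]
basket_edge []
tray_mid []
sealer [([172.0, 270.0], 0.79)]
bowl [([186.0, 114.0], 0.59)]
pred [[158. 305.]
 [253. 306.]
 [ 46. 510.]
 [253. 249.]]
```

View pics/w1.png

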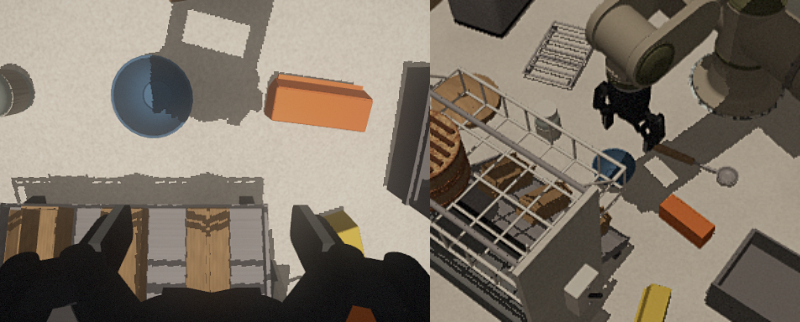

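The network's carton points agree with the predicted lanes: left at (248,302), middle at (155,302) and open at (58,300), each within about 5 px. The scene view shows a bulky wrist above the hand, so I'll measure it before going under the bar.

```bash
python3 - <<'E'
from h import *
s=eyes.capture("scene");S,R=state();T=S["eef_pos"]
im=cv2.resize(s["color"][0:200,180:420,::-1],(720,600),interpolation=cv2.INTER_CUBIC).copy()
xs=W([1,0,0])-O
for h in range(-20,321,40):
    pts=[T+[0,0,h]+ r*np.array([np.cos(a),np.sin(a),0]) for r in [50] for a in np.linspace(0,6.28,40)]
    q=((proj(s,pts)-[180,0])*3).astype(int)
    cv2.polylines(im,[q],True,(0,0,255) if h%80 else (0,255,0),1)
    cv2.putText(im,str(h),tuple(int(v) for v in q[0]),0,.4,(255,0,0),1)
cv2.imwrite("pics/wr.png",im)
E
```

```text
(no output)
```

View pics/wr.png

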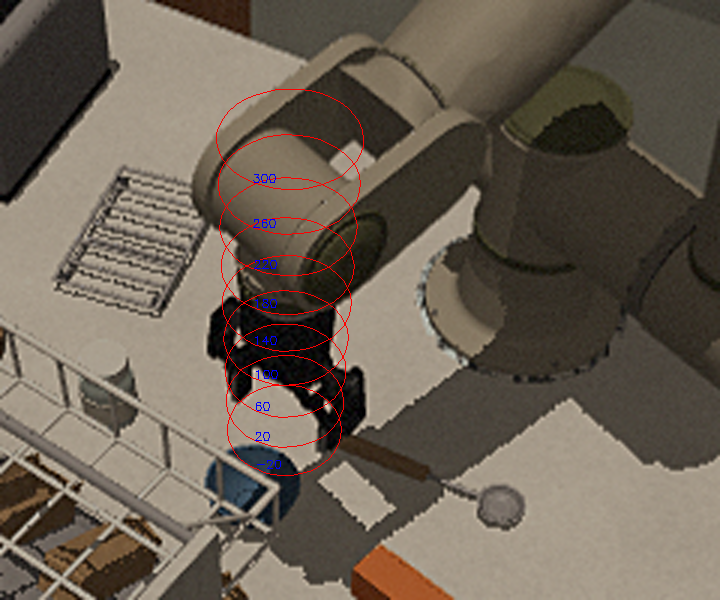

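The wrist is about 50 mm in radius and sits about 230 mm above the TCP. An upright hand would therefore hit the basket before its pads reach the cartons, so it really must lean 15–30°.

The earlier move past the arm's reach left a small lasting tilt. At the end of joint 6's travel, a further roll should come out as a lean. I'll try that in the free space at the robot's left, where the lean would point towards +x.

```bash
python3 -m crank '[{"dp":[-22,-1,19],"roll":-0.12,"gripper":0},{"dp":[-45,-2,39],"roll":-0.24,"gripper":0},{"dp":[-67,-2,58],"roll":-0.36,"gripper":0},{"dp":[-90,-3,78],"roll":-0.48,"gripper":0},{"dp":[-112,-4,97],"roll":-0.6,"gripper":0},{"dp":[-134,-5,116],"roll":-0.72,"gripper":0},{"dp":[-157,-6,136],"roll":-0.84,"gripper":0},{"dp":[-179,-6,155],"roll":-0.96,"gripper":0},{"dp":[-202,-7,175],"roll":-1.08,"gripper":0},{"dp":[-224,-8,194],"roll":-1.2,"gripper":0}]'; python3 -c "
from h import *
go([60,380,270],245)"
```

```text
time_s: 7.27
eef_pos: [263.2, 166.3, 264.4]
ee_rot: [-0.601, 0.606, 0.368, -0.368]
force: [0.4, -0.0, -0.2]
grip_width: 0.999
t 7.27 pos [263.2 166.3 264.4] dp [ 96.7  -7.6 278.5] roll -1.611 j [ 0.19 -0.2   2.01 -0.01  1.33 -2.48] F [ 0.4 -0.  -0.2] grip 84.9 tilt [ 0.003 -0.007 -1.   ]
```

```bash
python3 -m crank '[{"dp":[14,0,36],"roll":-0.12,"gripper":0},{"dp":[28,0,72],"roll":-0.24,"gripper":0},{"dp":[43,0,108],"roll":-0.36,"gripper":0},{"dp":[57,0,143],"roll":-0.48,"gripper":0},{"dp":[71,0,179],"roll":-0.6,"gripper":0},{"dp":[86,0,215],"roll":-0.72,"gripper":0},{"dp":[73,0,251],"roll":-0.84,"gripper":0},{"dp":[59,0,287],"roll":-0.96,"gripper":0},{"dp":[46,0,324],"roll":-1.08,"gripper":0},{"dp":[32,0,360],"roll":-1.2,"gripper":0}]'; python3 -c "
from h import *
go([-79,370,260],255)"
```

```text
time_s: 8.1
eef_pos: [-41.8, 360.7, 262.5]
ee_rot: [0.289, -0.292, -0.643, 0.646]
force: [1.1, 0.3, 1.1]
grip_width: 1.0
t 8.1 pos [-41.8 360.7 262.5] dp [31.6  2.4 21.6] roll -0.585 j [ 1.36 -0.06  1.9  -0.    1.31 -2.5 ] F [1.1 0.3 1.1] grip 85.0 tilt [ 0.002 -0.006 -1.   ]
```

```bash
python3 -m crank '[{"dp":[10,30,7],"roll":-0.1,"gripper":0},{"dp":[20,60,14],"roll":-0.2,"gripper":0},{"dp":[31,90,21],"roll":-0.3,"gripper":0},{"dp":[31,110,21],"roll":-0.36,"gripper":0},{"dp":[31,110,21],"roll":-0.44,"gripper":0},{"dp":[31,110,21],"roll":-0.52,"gripper":0},{"dp":[31,110,21],"roll":-0.6,"gripper":0},{"dp":[31,110,21],"roll":-0.6,"gripper":0}]'; python3 -c "
from h import *
go([-79,370,150],255)"
```

```text
time_s: 8.77
eef_pos: [-98.5, 370.1, 151.1]
ee_rot: [0.084, -0.106, -0.7, 0.701]
force: [0.5, 0.2, 0.1]
grip_width: 1.001
t 8.77 pos [-98.5 370.1 151.1] dp [-18.8   1.7  -5.1] roll -0.009 j [ 1.54  0.13  2.02 -0.04  0.99 -2.88] F [0.5 0.2 0.1] grip 85.1 tilt [ 0.031 -0.006 -1.   ]
```

It works: at joint 6's limit the tool leaned 1.8° towards +x, with no force. I'll push position and roll against each other to lean further.

```bash
python3 -m crank '[{"dp":[-25,0,0],"roll":-0.06,"gripper":0},{"dp":[-50,0,0],"roll":-0.12,"gripper":0},{"dp":[-75,0,0],"roll":-0.18,"gripper":0},{"dp":[-100,0,0],"roll":-0.24,"gripper":0},{"dp":[-125,0,0],"roll":-0.3,"gripper":0},{"dp":[-150,0,0],"roll":-0.36,"gripper":0},{"dp":[-150,0,0],"roll":-0.36,"gripper":0}]'; python3 -c "
from h import *
go([-79,370,150],255)"
```

```text
time_s: 9.35
eef_pos: [-158.2, 308.7, 120.5]
ee_rot: [0.05, 0.026, 0.711, -0.701]
force: [-0.9, 0.3, 0.1]
grip_width: 0.998
t 9.35 pos [-158.2  308.7  120.5] dp [-83.9 -19.8 -58.8] roll 0.297 j [ 1.78  0.13  2.14 -0.14  0.89 -2.88] F [-0.9  0.3  0.1] grip 84.9 tilt [ 0.107  0.016 -0.994]
```

```bash
python3 -m crank '[{"dp":[-22,-6,-12],"roll":-0.07,"gripper":0},{"dp":[-44,-12,-24],"roll":-0.14,"gripper":0},{"dp":[-66,-18,-36],"roll":-0.21,"gripper":0},{"dp":[-88,-24,-48],"roll":-0.28,"gripper":0},{"dp":[-110,-30,-60],"roll":-0.35,"gripper":0},{"dp":[-130,-36,-72],"roll":-0.42,"gripper":0},{"dp":[-150,-40,-80],"roll":-0.49,"gripper":0},{"dp":[-150,-40,-80],"roll":-0.56,"gripper":0},{"dp":[-150,-40,-80],"roll":-0.56,"gripper":0}]'; python3 -c "
from h import *
go([-79,370,150],255)"
```

```text
time_s: 10.1
eef_pos: [-205.9, 277.7, 60.2]
ee_rot: [0.256, -0.091, 0.701, -0.659]
force: [0.4, 0.3, -0.7]
grip_width: 1.0
t 10.1 pos [-205.9  277.7   60.2] dp [-172.6  -49.8  -20.3] roll 0.761 j [ 2.03  0.28  2.19 -0.38  0.7  -2.88] F [ 0.4  0.3 -0.7] grip 85.0 tilt [ 0.211  0.115 -0.971]
```

```bash
cat >> h.py <<'E'
def way(*pts):
    s,R=state()
    for p in pts: print(p,"->",(R.T@(np.array(p,float)-s["eef_pos"])).round(0).tolist())
E
python3 -c "
from h import *
way([-190,300,110],[-100,350,160],[0,375,190],[90,365,200],[177,330,200])"
```

```text
[-190, 300, 110] -> [-36.0, -42.0, -12.0]
[-100, 350, 160] -> [-148.0, -66.0, -13.0]
[0, 375, 190] -> [-252.0, -71.0, 13.0]
[90, 365, 200] -> [-326.0, -63.0, 65.0]
[177, 330, 200] -> [-384.0, -49.0, 137.0]
```

```bash
python3 -m crank '[{"dp":[-20,-24,-7],"roll":0.12,"gripper":0},{"dp":[-40,-43,-12],"roll":0.24,"gripper":0},{"dp":[-75,-51,-12],"roll":0.36,"gripper":0},{"dp":[-112,-58,-13],"roll":0.48,"gripper":0},{"dp":[-148,-66,-13],"roll":0.6,"gripper":0},{"dp":[-183,-68,-4],"roll":0.72,"gripper":0},{"dp":[-218,-70,5],"roll":0.84,"gripper":0},{"dp":[-252,-71,13],"roll":0.96,"gripper":0},{"dp":[-277,-68,30],"roll":1.08,"gripper":0},{"dp":[-302,-65,48],"roll":1.2,"gripper":0}]'; python3 -c "
from h import *
go([177,330,200],208)
way([90,365,200],[177,330,200])"
```

```text
time_s: 10.93
eef_pos: [63.4, 368.0, 196.7]
ee_rot: [-0.187, 0.301, 0.723, -0.594]
force: [0.3, 0.8, -0.8]
grip_width: 1.001
t 10.93 pos [ 63.4 368.  196.7] dp [-110.3   16.6  -43.8] roll 0.382 j [ 1.18 -0.03  2.08 -0.19  0.91 -2.71] F [ 0.3  0.8 -0.8] grip 85.1 tilt [ 0.212  0.114 -0.971]
[90, 365, 200] -> [-22.0, 2.0, -15.0]
[177, 330, 200] -> [-110.0, 17.0, -44.0]
```

```bash
python3 -m crank '[{"dp":[-36,6,-15],"roll":0.09,"gripper":0},{"dp":[-72,12,-30],"roll":0.18,"gripper":0},{"dp":[-110,17,-44],"roll":0.27,"gripper":0},{"dp":[-110,17,-44],"roll":0.27,"gripper":0}]'; python3 -c "
from h import *
go([177,330,200],208)
way([268,239,260])"
```

```text
time_s: 11.27
eef_pos: [181.8, 328.9, 199.8]
ee_rot: [-0.284, 0.381, 0.689, -0.546]
force: [0.1, 1.3, 0.7]
grip_width: 0.996
t 11.27 pos [181.8 328.9 199.8] dp [ 3.5 -1.1  3.2] roll 0.097 j [ 0.8  -0.07  2.1  -0.1   0.88 -2.87] F [0.1 1.3 0.7] grip 84.7 tilt [ 0.215  0.112 -0.97 ]
[268, 239, 260] -> [-124.0, -50.0, -36.0]
```

```bash
python3 -m crank '[{"dp":[-18,-7,-5],"roll":-0.07,"gripper":0},{"dp":[-36,-14,-10],"roll":-0.14,"gripper":0},{"dp":[-54,-21,-16],"roll":-0.21,"gripper":0},{"dp":[-72,-29,-21],"roll":-0.28,"gripper":0},{"dp":[-90,-36,-26],"roll":-0.35,"gripper":0},{"dp":[-108,-43,-31],"roll":-0.42,"gripper":0},{"dp":[-124,-50,-36],"roll":-0.49,"gripper":0},{"dp":[-124,-50,-36],"roll":-0.56,"gripper":0},{"dp":[-124,-50,-36],"roll":-0.56,"gripper":0}]'; python3 -c "
from h import *
go([177,330,200],208)
way([177,330,200])"
```

```text
time_s: 12.02
eef_pos: [67.5, 349.9, 183.7]
ee_rot: [-0.069, 0.248, 0.737, -0.625]
force: [-0.7, 0.4, 0.2]
grip_width: 1.0
t 12.02 pos [ 67.5 349.9 183.7] dp [-107.3   13.1  -30.8] roll 0.647 j [ 1.2  -0.04  2.14 -0.3   0.87 -2.88] F [-0.7  0.4  0.2] grip 85.0 tilt [ 0.279  0.095 -0.955]
[177, 330, 200] -> [-107.0, 13.0, -31.0]
```

```bash
python3 -c "
from h import *
way([160,275,165],[252,199,150])"
```

```text
[160, 275, 165] -> [-110.0, 37.0, 32.0]
[252, 199, 150] -> [-221.0, 69.0, 65.0]
```

```bash
python3 -m crank '[{"dp":[-27,9,8],"roll":0.11,"gripper":0},{"dp":[-55,18,16],"roll":0.22,"gripper":0},{"dp":[-82,27,24],"roll":0.33,"gripper":0},{"dp":[-110,37,32],"roll":0.44,"gripper":0},{"dp":[-138,45,41],"roll":0.55,"gripper":0},{"dp":[-166,53,49],"roll":0.66,"gripper":0},{"dp":[-194,61,57],"roll":0.77,"gripper":0},{"dp":[-221,69,65],"roll":0.86,"gripper":0},{"dp":[-221,69,65],"roll":0.86,"gripper":0}]'; python3 -c "
from h import *
go([252,199,150],208)
way([310,90,210])"
```

```text
time_s: 12.77
eef_pos: [244.9, 219.4, 147.8]
ee_rot: [-0.368, 0.504, 0.63, -0.463]
force: [-0.3, 0.8, 0.3]
grip_width: 0.996
t 12.77 pos [244.9 219.4 147.8] dp [-21.5  -1.3  -3. ] roll -0.264 j [ 0.41 -0.12  2.33 -0.1   0.64 -2.88] F [-0.3  0.8  0.3] grip 84.7 tilt [ 0.295  0.064 -0.953]
[310, 90, 210] -> [-141.0, -48.0, -52.0]
```

```bash
python3 -m crank '[{"dp":[-20,-8,-8],"roll":-0.08,"gripper":0},{"dp":[-40,-16,-16],"roll":-0.16,"gripper":0},{"dp":[-60,-24,-24],"roll":-0.24,"gripper":0},{"dp":[-80,-32,-32],"roll":-0.32,"gripper":0},{"dp":[-100,-40,-40],"roll":-0.4,"gripper":0},{"dp":[-120,-48,-52],"roll":-0.48,"gripper":0},{"dp":[-141,-48,-52],"roll":-0.56,"gripper":0},{"dp":[-141,-48,-52],"roll":-0.56,"gripper":0}]'; python3 -c "
from h import *
go([252,199,150],208)
way([200,320,240],[300,200,260])"
```

```text
time_s: 13.43
eef_pos: [194.5, 257.9, 119.1]
ee_rot: [-0.161, 0.383, 0.698, -0.584]
force: [1.2, 0.1, -0.6]
grip_width: 1.002
t 13.43 pos [194.5 257.9 119.1] dp [-87.  -10.5  -6.1] roll 0.311 j [ 0.71 -0.02  2.35 -0.4   0.56 -2.88] F [ 1.2  0.1 -0.6] grip 85.2 tilt [ 0.347  0.025 -0.938]
[200, 320, 240] -> [14.0, -110.0, -79.0]
[300, 200, 260] -> [-142.0, -97.0, -68.0]
```

```bash
python3 -c "
from h import *
way([287,160,165],[330,50,215])"
```

```text
[287, 160, 165] -> [-141.0, -13.0, -7.0]
[330, 50, 215] -> [-260.0, -48.0, 27.0]
```

```bash
python3 -m crank '[{"dp":[-28,-8,-1],"roll":0.11,"gripper":0},{"dp":[-56,-13,-3],"roll":0.22,"gripper":0},{"dp":[-84,-13,-4],"roll":0.33,"gripper":0},{"dp":[-112,-13,-5],"roll":0.44,"gripper":0},{"dp":[-141,-13,-7],"roll":0.54,"gripper":0},{"dp":[-141,-13,-7],"roll":0.58,"gripper":0}]'; python3 -c "
from h import *
go([287,160,165],208)
way([330,40,215])"
```

```text
time_s: 13.93
eef_pos: [283.5, 180.6, 161.5]
ee_rot: [-0.352, 0.55, 0.612, -0.446]
force: [0.1, 0.4, 0.7]
grip_width: 1.001
t 13.93 pos [283.5 180.6 161.5] dp [-21.   -1.9  -1.2] roll -0.317 j [ 0.29 -0.14  2.31 -0.18  0.63 -2.88] F [0.1 0.4 0.7] grip 85.1 tilt [ 0.36  -0.003 -0.933]
[330, 40, 215] -> [-149.0, -33.0, -39.0]
```

```bash
python3 -m crank '[{"dp":[-25,-8,-7],"roll":-0.08,"gripper":0},{"dp":[-50,-16,-14],"roll":-0.16,"gripper":0},{"dp":[-75,-24,-21],"roll":-0.24,"gripper":0},{"dp":[-100,-32,-28],"roll":-0.32,"gripper":0},{"dp":[-125,-40,-35],"roll":-0.4,"gripper":0},{"dp":[-149,-40,-39],"roll":-0.44,"gripper":0},{"dp":[-149,-40,-39],"roll":-0.44,"gripper":0}]'; python3 -c "
from h import *
go([287,160,165],208)
p=state()[1][:,1];v=W([0,1,0])-O;z=v-v.dot(p)*p;z/=np.linalg.norm(z);print(z,np.degrees(np.arctan2(z[1],z[0])))
way([330,120,200],[400,30,320],W([-230,105,330]))"
```

```text
time_s: 14.52
eef_pos: [255.8, 207.0, 130.1]
ee_rot: [-0.195, 0.462, 0.662, -0.557]
force: [0.0, 0.2, -0.2]
grip_width: 0.997
t 14.52 pos [255.8 207.  130.1] dp [-63.4 -17.5  -8.5] roll 0.136 j [ 0.49 -0.05  2.36 -0.45  0.54 -2.88] F [ 0.   0.2 -0.2] grip 84.7 tilt [ 0.395 -0.047 -0.918]
[ 0.10667018  0.99428201 -0.00497589] 83.87652252354286
[330, 120, 200] -> [-127.0, -31.0, -30.0]
[400, 30, 320] -> [-267.0, -109.0, -71.0]
[388.23545271 -43.53365443 330.        ] -> [-325.0, -119.0, -24.0]
```

The lean is now 23° and points along -6.8°, which matches the sealer's axis. Next I'm rolling the jaws square to the lanes while moving to the front of the left lane.

```bash
python3 -m crank '[{"dp":[-30,-10,-8],"roll":0.12,"gripper":0},{"dp":[-60,-20,-16],"roll":0.24,"gripper":0},{"dp":[-90,-30,-24],"roll":0.36,"gripper":0},{"dp":[-120,-42,-32],"roll":0.48,"gripper":0},{"dp":[-150,-54,-40],"roll":0.6,"gripper":0},{"dp":[-180,-68,-48],"roll":0.72,"gripper":0},{"dp":[-210,-82,-56],"roll":0.84,"gripper":0},{"dp":[-240,-96,-64],"roll":0.96,"gripper":0},{"dp":[-267,-109,-71],"roll":1.08,"gripper":0},{"dp":[-285,-113,-60],"roll":1.2,"gripper":0}]'; python3 -c "
from h import *
go(W([-170,105,290]),84)
"
```

```text
time_s: 15.35
eef_pos: [400.8, 6.4, 328.8]
ee_rot: [-0.535, 0.698, 0.435, -0.193]
force: [0.5, 1.5, 0.1]
grip_width: 0.995
t 15.35 pos [400.8   6.4 328.8] dp [-27.6  57.1 -53.6] roll 1.009 j [-0.33 -0.24  1.93  0.1   1.05 -2.87] F [0.5 1.5 0.1] grip 84.6 tilt [ 0.4   -0.048 -0.915]
```

```bash
cat >> h.py <<'E'
def rollto(deg):
    s,R=state();v=R.T@np.array([np.cos(np.radians(deg)),np.sin(np.radians(deg)),0]);print("roll",round(float(np.arctan2(v[0],v[2])),3))
E
python3 -m crank '[{"dp":[-3,7,-6],"roll":0.12,"gripper":0},{"dp":[-6,14,-12],"roll":0.24,"gripper":0},{"dp":[-9,21,-18],"roll":0.36,"gripper":0},{"dp":[-12,28,-24],"roll":0.48,"gripper":0},{"dp":[-15,35,-30],"roll":0.6,"gripper":0},{"dp":[-18,42,-36],"roll":0.72,"gripper":0},{"dp":[-22,48,-42],"roll":0.84,"gripper":0},{"dp":[-25,53,-48],"roll":0.96,"gripper":0},{"dp":[-28,57,-54],"roll":1.06,"gripper":0},{"dp":[-28,57,-54],"roll":1.06,"gripper":0}]'; python3 - <<'E'
from h import *
go(W([-170,105,290]));rollto(84)
w=eyes.capture("wrist")
for l in ["carton_a","open_carton","basket_edge","tray_mid","bowl"]:
    print(l,[(np.round(d["centre"]).tolist(),round(d["confidence"],2)) for d in models.spot_point(w,l)])
print("pred L,M,R,bar,tray",proj(w,[W([0,105,75]),W([0,0,75]),W([0,-105,75]),W([-30,0,288])]).round(0).tolist())
im=w["color"][:,:,::-1].copy()
def box(y):
    u=np.array([.866,0,.5]);n=np.array([-.5,0,.866])
    for k in (0,40):
        q=proj(w,[W(np.array([0,y,75])+s*u+n*k+np.array([0,b,0])) for s,b in [(-60,-25),(-60,25),(60,25),(60,-25)]])
        cv2.polylines(im,[q.astype(int)],True,(0,0,255) if k else (0,255,0),1)
for y in (-105,0,105): box(y)
cv2.imwrite("pics/w2.png",im)
E
```

```text
time_s: 16.18
eef_pos: [446.7, -49.3, 286.5]
ee_rot: [-0.682, 0.7, 0.103, 0.184]
force: [0.6, 0.5, 0.3]
grip_width: 1.002
t 16.18 pos [446.7 -49.3 286.5] dp [ 2.5 -2.7 -0.4] roll -0.012 j [-0.44 -0.09  1.91  0.16  0.93 -1.96] F [0.6 0.5 0.3] grip 85.1 tilt [ 0.395 -0.048 -0.918]
roll -0.011
carton_a [([370.0, 64.0], 0.84), ([409.0, 254.0], 0.83), ([246.0, 207.0], 0.8), ([407.0, 198.0], 0.77), ([163.0, 211.0], 0.6)]
open_carton [([82.0, 211.0], 0.83)]
basket_edge [([250.0, 206.0], 0.29)]
tray_mid []
bowl [([179.0, 24.0], 0.96)]
pred L,M,R,bar,tray [[253.0, 211.0], [170.0, 211.0], [89.0, 212.0], [110.0, 386.0]]
```

View pics/w2.png

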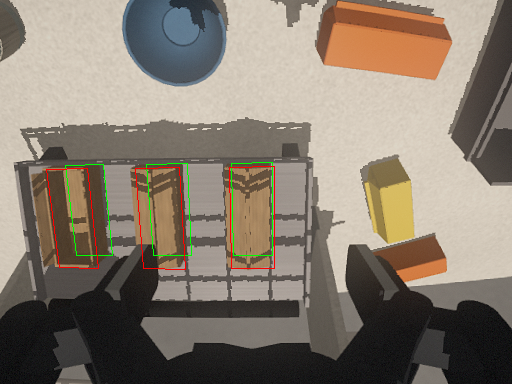

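Counting pictures, that is 8. The drawn boxes cover the cartons within a few mm, with the real ones about 5 mm to the right. The left and middle cartons are closed and ridged, and the one at (68,215) is open. I'll shift the estimate by 5 mm and go in along the tool.

```bash
sed -i 's/^O=.*; PSI/O=np.array([605.5,-177.,0]); PSI/' h.py; python3 -c "
from h import *
way(W([-62,105,201]),W([-14,105,100]),W([-14,0,100]))"
```

```text
[554.81513113 -66.09443626 201.        ] -> [66.0, 123.0, -6.0]
[602.55218211 -71.1118025  100.        ] -> [70.0, 234.0, -5.0]
[ 591.57669346 -175.53660151  100.        ] -> [71.0, 235.0, -110.0]
```

```bash
python3 -m crank '[{"dp":[16,30,-2],"roll":-0.011,"gripper":0},{"dp":[33,61,-3],"roll":-0.011,"gripper":0},{"dp":[50,92,-5],"roll":-0.011,"gripper":0},{"dp":[66,123,-6],"roll":-0.011,"gripper":0},{"dp":[67,145,-6],"roll":-0.011,"gripper":0},{"dp":[68,170,-6],"roll":-0.011,"gripper":0},{"dp":[69,190,-6],"roll":-0.011,"gripper":0},{"dp":[69,190,-6],"roll":-0.011,"gripper":0}]'; python3 - <<'E'
from h import *
go(W([-14,105,100]))
w=eyes.capture("wrist");cv2.imwrite("pics/w3.png",w["color"][:,:,::-1])
E
```

```text
time_s: 17.15
eef_pos: [583.3, -69.9, 136.3]
ee_rot: [-0.682, 0.701, 0.107, 0.176]
force: [-0.8, 1.2, -1.5]
grip_width: 0.998
t 17.15 pos [583.3 -69.9 136.3] dp [ 3.5 41.   0.9] roll 0.004 j [-0.36  0.41  1.75  0.17  0.59 -1.95] F [-0.8  1.2 -1.5] grip 84.8 tilt [ 0.39  -0.046 -0.92 ]
```

View pics/w3.png

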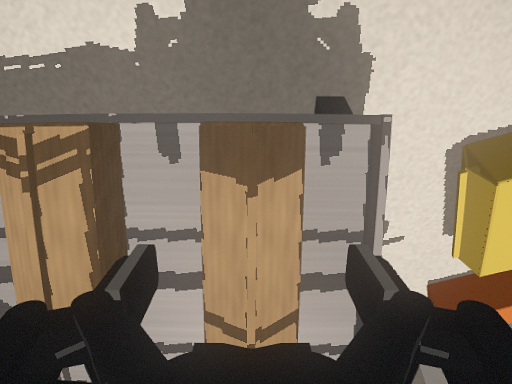

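The left carton is centred between the fingers (column 252 against 250), and the wrist is clear. I'll descend and grip.

```bash
python3 -m crank '[{"dp":[2,20,1],"roll":0,"gripper":0},{"dp":[3,40,1],"roll":0,"gripper":0},{"dp":[3,40,1],"roll":0,"gripper":0},{"dp":[3,40,1],"roll":0,"gripper":255},{"dp":[3,40,1],"roll":0,"gripper":255},{"dp":[3,40,1],"roll":0,"gripper":255},{"dp":[3,40,1],"roll":0,"gripper":255},{"dp":[3,40,1],"roll":0,"gripper":255}]' 30; python3 -c "
from h import *
go(W([-14,105,100]))"
```

```text
time_s: 17.87
eef_pos: [602.6, -71.7, 106.2]
ee_rot: [-0.681, 0.702, 0.109, 0.179]
force: [-5.6, 0.5, 5.6]
grip_width: 0.581
t 17.87 pos [602.6 -71.7 106.2] dp [-2.6  5.6  0.7] roll 0.003 j [-0.35  0.49  1.73  0.18  0.53 -1.95] F [-5.6  0.5  5.6] grip 49.4 tilt [ 0.397 -0.048 -0.917]
```

```bash
python3 -m crank '[{"dp":[0,-15,0],"roll":0,"gripper":255},{"dp":[0,-30,0],"roll":0,"gripper":255},{"dp":[0,-45,0],"roll":0,"gripper":255},{"dp":[-25,-56,0],"roll":0,"gripper":255},{"dp":[-52,-68,0],"roll":0,"gripper":255},{"dp":[-80,-80,0],"roll":0,"gripper":255},{"dp":[-108,-92,0],"roll":0,"gripper":255},{"dp":[-130,-102,0],"roll":0,"gripper":255},{"dp":[-140,-140,0],"roll":0,"gripper":255},{"dp":[-140,-175,0],"roll":0,"gripper":255}]' 30; python3 - <<'E'
from h import *
go(W([-150,105,250]))
w=eyes.capture("wrist");s=eyes.capture("scene")
for l in ["tote","carton_a"]: print(l,[(np.round(d["centre"]).tolist(),round(d["confidence"],2)) for d in models.spot_point(w,l)])
cv2.imwrite("pics/w4.png",np.hstack([cv2.resize(w["color"][:,:,::-1],(400,300)),cv2.resize(s["color"][90:300,170:450,::-1],(400,300))]))
E
```

```text
time_s: 18.7
eef_pos: [402.2, -49.4, 208.5]
ee_rot: [-0.682, 0.701, 0.107, 0.177]
force: [1.9, -0.3, -0.7]
grip_width: 0.578
t 18.7 pos [402.2 -49.4 208.5] dp [ 76.6 -12.3  -1.1] roll 0.003 j [-0.5  -0.1   2.15  0.22  0.74 -2.11] F [ 1.9 -0.3 -0.7] grip 49.2 tilt [ 0.391 -0.046 -0.919]
tote []
carton_a [([163.0, 285.0], 0.96), ([417.0, 263.0], 0.76), ([254.0, 234.0], 0.75), ([392.0, 143.0], 0.72)]
```

View pics/w4.png

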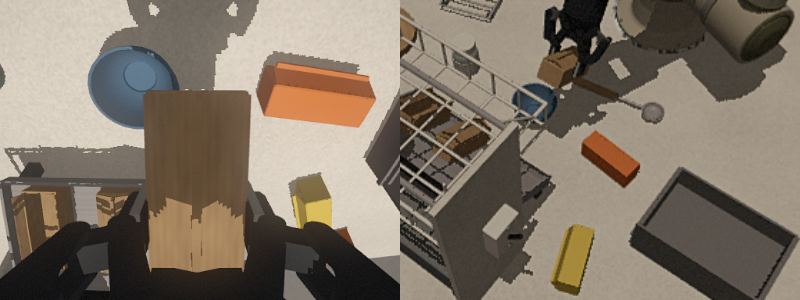

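The left carton is held square at 49 mm and the bowl is untouched (10 pictures so far). Now I'm fitting the tote's pose to its rim edges in both fixed cameras.

```bash
cat > tote.py <<'E'
from h import *
from scipy.optimize import minimize, differential_evolution
def segs():
    # rim polylines (tote frame): tall wall +x z=100, others z=60, outer and inner
    o=[((90,-125,100),(90,125,100)),((85,-120,100),(85,120,100)),((-90,-125,60),(-90,125,60)),((-85,-120,60),(-85,120,60)),
       ((-90,125,60),(85,125,60)),((-85,120,60),(85,120,60)),((-90,-125,60),(85,-125,60)),((-85,-120,60),(85,-120,60))]
    return o
def pts():
    return np.vstack([np.linspace(a,b,40) for a,b in segs()])
def fit(views,x0=(510,332,-6)):
    P=pts();G=[]
    for p in views:
        g=cv2.cvtColor(p["color"],cv2.COLOR_RGB2GRAY).astype(np.float32)
        m=np.hypot(cv2.Sobel(g,cv2.CV_32F,1,0),cv2.Sobel(g,cv2.CV_32F,0,1));m=np.minimum(m,120)
        G.append((cv2.GaussianBlur(m,(0,0),1.2)))
    def cost(v):
        X=np.array([W(q,np.array([v[0],v[1],0]),np.radians(v[2])) for q in P]);c=0
        for p,g in zip(views,G):
            uv=proj(p,X).astype(np.float32);c-=cv2.remap(g,uv[:,:1],uv[:,1:],cv2.INTER_LINEAR).mean()
        return c
    b=[(x0[0]-18,x0[0]+18),(x0[1]-18,x0[1]+18),(x0[2]-5,x0[2]+5)]
    r=differential_evolution(cost,b,maxiter=25,popsize=10,seed=1);return r.x,r.fun
if __name__=="__main__":
    s=eyes.capture("scene");t=eyes.capture("top")
    for vs in ([s],[t],[s,t]): print([np.round(a,1) for a in fit(vs)])
    v,_=fit([s,t]);ims=[]
    for p,(r0,c0) in ((s,(190,310)),(t,(175,80))):
        im=p["color"][:,:,::-1].copy();im=cv2.resize(im,None,fx=3,fy=3,interpolation=cv2.INTER_CUBIC)
        for a,b in segs():
            q=proj(p,[W(k,np.array([v[0],v[1],0]),np.radians(v[2])) for k in (a,b)])*3+1
            cv2.line(im,tuple(int(k) for k in q[0]),tuple(int(k) for k in q[1]),(0,0,255),1)
        ims.append(im[r0*3:r0*3+390,c0*3:c0*3+400])
    cv2.imwrite("pics/tote.png",np.hstack(ims))
E
python3 tote.py
```

```text
[array([510.2, 330.5,  -5.7]), np.float64(-85.3)]
[array([502.4, 320. ,  -6.1]), np.float64(-87.8)]
[array([509.1, 336.4,  -6.3]), np.float64(-165.8)]
```

View pics/tote.png

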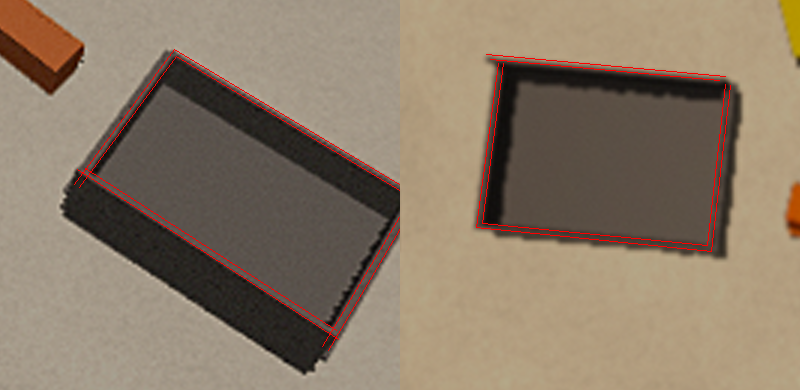

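Scene fits say the tote is near (510,330) and the top camera says a little nearer, so I'll use (507,328,-6°) and let contact settle the last few mm. Next I'll carry the carton over the tote.

```bash
cat >> h.py <<'E'
TO=np.array([507.,328,0])
def TW(ps): return W(ps,TO)
E
python3 -c "
from h import *
way(TW([-5,55,210]),TW([-5,55,120]));rollto(84)"
```

```text
[507.776456   383.22134656 210.        ] -> [55.0, 19.0, 442.0]
[507.776456   383.22134656 120.        ] -> [19.0, 101.0, 442.0]
roll 0.006
```

```bash
python3 -m crank '[{"dp":[5,2,38],"roll":0,"gripper":255},{"dp":[10,4,76],"roll":0,"gripper":255},{"dp":[15,6,114],"roll":0,"gripper":255},{"dp":[20,8,152],"roll":0,"gripper":255},{"dp":[25,9,190],"roll":0,"gripper":255},{"dp":[29,10,228],"roll":0,"gripper":255},{"dp":[34,12,266],"roll":0,"gripper":255},{"dp":[38,13,304],"roll":0,"gripper":255},{"dp":[43,15,342],"roll":0,"gripper":255},{"dp":[48,17,380],"roll":0.006,"gripper":255}]' 30; python3 -c "
from h import *
way(TW([-5,55,210]),TW([-5,55,105]));rollto(84)"
```

```text
time_s: 19.83
eef_pos: [494.3, 324.7, 207.4]
ee_rot: [-0.682, 0.702, 0.106, 0.179]
force: [0.7, -0.7, -1.5]
grip_width: 0.577
[507.776456   383.22134656 210.        ] -> [8.0, 0.0, 60.0]
[507.776456   383.22134656 105.        ] -> [-34.0, 96.0, 60.0]
roll 0.001
```

```bash
python3 -m crank '[{"dp":[5,0,30],"roll":0,"gripper":255},{"dp":[8,0,60],"roll":0,"gripper":255},{"dp":[-2,24,60],"roll":0,"gripper":255},{"dp":[-13,48,60],"roll":0,"gripper":255},{"dp":[-24,72,60],"roll":0,"gripper":255},{"dp":[-34,96,60],"roll":0,"gripper":255},{"dp":[-34,96,60],"roll":0,"gripper":255}]' 30; python3 - <<'E'
from h import *
go(TW([-5,55,75]))
# line direction: where carton edges in wrist picture; bottom low edge estimate
s=eyes.capture("scene");cv2.imwrite("pics/s5.png",cv2.resize(s["color"][150:310,300:460,::-1],(600,600),interpolation=2))
E
```

```text
time_s: 20.42
eef_pos: [505.2, 379.2, 99.9]
ee_rot: [-0.68, 0.704, 0.103, 0.176]
force: [-0.7, -0.2, -3.3]
grip_width: 0.581
t 20.42 pos [505.2 379.2  99.9] dp [-7.7 23.8  4.6] roll -0.003 j [ 0.55  0.6   1.55 -0.38  0.72 -0.66] F [-0.7 -0.2 -3.3] grip 49.4 tilt [ 0.385 -0.053 -0.922]
```

```bash
python3 -m crank '[{"dp":[-4,12,2],"roll":0,"gripper":255},{"dp":[-8,24,4],"roll":0,"gripper":255},{"dp":[-10,30,4],"roll":0,"gripper":255},{"dp":[-10,30,4],"roll":0,"gripper":255}]' 25; python3 -c "
from h import *
go(TW([-5,55,60]))"; python3 -m crank '[{"dp":[-1.5,3.5,0],"roll":0,"gripper":255},{"dp":[-3,7,0],"roll":0,"gripper":255},{"dp":[-3,7,0],"roll":0,"gripper":255}]' 25;  python3 -c "
from h import *
go(TW([-5,55,60]))"
```

```text
time_s: 20.8
eef_pos: [510.8, 383.9, 74.7]
ee_rot: [-0.681, 0.702, 0.106, 0.179]
force: [0.2, 0.2, -3.0]
grip_width: 0.579
t 20.8 pos [510.8 383.9  74.7] dp [-8.5 12.3 -0.9] roll -0.003 j [ 0.55  0.64  1.55 -0.41  0.67 -0.62] F [ 0.2  0.2 -3. ] grip 49.2 tilt [ 0.393 -0.049 -0.918]
time_s: 21.05
eef_pos: [511.1, 384.0, 68.3]
ee_rot: [-0.682, 0.701, 0.106, 0.18]
force: [-0.2, -0.1, -1.7]
grip_width: 0.577
t 21.05 pos [511.1 384.   68.3] dp [-6.3  6.3 -1.1] roll -0.003 j [ 0.55  0.65  1.55 -0.42  0.65 -0.61] F [-0.2 -0.1 -1.7] grip 49.0 tilt [ 0.395 -0.048 -0.918]
```

```bash
python3 -m crank '[{"dp":[-1.2,2.8,0],"roll":0,"gripper":255},{"dp":[-2.4,5.5,0],"roll":0,"gripper":255},{"dp":[-2.4,5.5,0],"roll":0,"gripper":255}]' 20;  python3 -m crank '[{"dp":[-1.2,2.8,0],"roll":0,"gripper":255},{"dp":[-2.4,5.5,0],"roll":0,"gripper":255},{"dp":[-2.4,5.5,0],"roll":0,"gripper":255}]' 20;  python3 -c "
from h import *
go(TW([-5,55,60]))"
```

```text
time_s: 21.3
eef_pos: [513.3, 384.5, 65.0]
ee_rot: [-0.682, 0.7, 0.109, 0.182]
force: [3.5, -2.2, 7.4]
grip_width: 0.584
time_s: 21.55
eef_pos: [515.5, 384.8, 61.4]
ee_rot: [-0.683, 0.699, 0.11, 0.184]
force: [8.4, -5.8, 14.3]
grip_width: 0.578
t 21.55 pos [515.5 384.8  61.4] dp [-7.4 -1.8 -2.4] roll -0.002 j [ 0.55  0.67  1.55 -0.44  0.63 -0.6 ] F [ 8.4 -5.8 14.3] grip 49.1 tilt [ 0.405 -0.044 -0.913]
```

```bash
python3 -m crank '[{"dp":[3.5,2.5,0],"roll":0,"gripper":255},{"dp":[7,5,0],"roll":0,"gripper":255},{"dp":[10.5,8,0],"roll":0,"gripper":255},{"dp":[10.5,8,0],"roll":0,"gripper":255}]' 20;  python3 - <<'E'
from h import *
go(TW([-5,55,60]))
w=eyes.capture("wrist");s=eyes.capture("scene")
cv2.imwrite("pics/s6.png",np.hstack([cv2.resize(s["color"][160:300,300:440,::-1],(400,400),interpolation=2),cv2.resize(w["color"][:,:,::-1],(400,400))]))
E
```

```text
time_s: 21.88
eef_pos: [525.0, 382.9, 54.1]
ee_rot: [-0.682, 0.7, 0.107, 0.181]
force: [1.7, -1.1, 4.6]
grip_width: 0.577
t 21.88 pos [525.  382.9  54.1] dp [-13.4 -12.2  -1.5] roll -0.003 j [ 0.54  0.69  1.53 -0.42  0.63 -0.62] F [ 1.7 -1.1  4.6] grip 49.1 tilt [ 0.397 -0.047 -0.917]
```

```bash
python3 -m crank '[{"dp":[1.4,3.7,0],"roll":0,"gripper":255},{"dp":[2.4,7.4,0],"roll":0,"gripper":255},{"dp":[2.9,11,0],"roll":0,"gripper":255},{"dp":[2.9,11,0],"roll":0,"gripper":255}]' 20;  python3 -c "
from h import *
go(TW([-5,55,60]))"; python3 -m crank '[{"dp":[0.2,2.2,0],"roll":0,"gripper":255},{"dp":[0.5,4.5,0],"roll":0,"gripper":255},{"dp":[0.5,4.5,0],"roll":0,"gripper":255}]' 20; python3 -c "
from h import *
go(TW([-5,55,60]))"
```

```text
time_s: 22.32
eef_pos: [531.9, 382.1, 45.0]
ee_rot: [-0.682, 0.7, 0.107, 0.181]
force: [3.1, 0.1, 4.8]
grip_width: 0.582
t 22.32 pos [531.9 382.1  45. ] dp [-16.1 -23.3  -1.5] roll -0.003 j [ 0.53  0.71  1.52 -0.43  0.62 -0.62] F [3.1 0.1 4.8] grip 49.4 tilt [ 0.397 -0.047 -0.917]
time_s: 22.57
eef_pos: [534.0, 381.8, 41.2]
ee_rot: [-0.682, 0.7, 0.107, 0.181]
force: [3.2, 1.1, 4.9]
grip_width: 0.574
t 22.57 pos [534.  381.8  41.2] dp [-16.5 -27.7  -1.5] roll -0.003 j [ 0.53  0.72  1.51 -0.43  0.62 -0.62] F [3.2 1.1 4.9] grip 48.8 tilt [ 0.397 -0.047 -0.917]
```

```bash
for i in 1 2 3; do python3 -m crank '[{"dp":[-0.3,1.5,0],"roll":0,"gripper":255},{"dp":[-0.3,1.5,0],"roll":0,"gripper":255}]' 20 | grep -E "pos|force"; done
```

```text
eef_pos: [534.6, 381.8, 40.1]
force: [3.6, -0.8, 6.0]
eef_pos: [535.1, 381.8, 38.8]
force: [4.6, -0.4, 5.9]
eef_pos: [535.4, 381.7, 37.3]
force: [4.4, -0.2, 6.6]
```

```bash
for i in 1 2 3; do python3 -m crank '[{"dp":[-0.3,1.5,0],"roll":0,"gripper":255},{"dp":[-0.3,1.5,0],"roll":0,"gripper":255}]' 20 | grep -E "pos|force"; done; python3 - <<'E'
from h import *
w=eyes.capture("wrist");s=eyes.capture("scene")
cv2.imwrite("pics/s7.png",np.hstack([cv2.resize(s["color"][170:280,300:410,::-1],(400,400),interpolation=2),cv2.resize(w["color"][:,:,::-1],(400,400))]))
for p in (s,w): print([(np.round(d["centre"]).tolist(),round(d["confidence"],2)) for d in models.spot_point(p,"carton_a")])
E
```

```text
eef_pos: [535.7, 381.7, 36.7]
force: [-0.1, -3.7, 13.4]
eef_pos: [535.8, 381.7, 36.5]
force: [-9.7, -6.7, 26.9]
eef_pos: [536.0, 381.8, 36.4]
force: [-17.6, -11.7, 39.8]
[([210.0, 192.0], 0.94), ([309.0, 204.0], 0.88), ([296.0, 272.0], 0.77), ([394.0, 274.0], 0.65)]
[([253.0, 211.0], 0.9)]
```

```bash
python3 -m crank '[{"dp":[0.5,-3,0],"roll":0,"gripper":255},{"dp":[0.5,-3,0],"roll":0,"gripper":255}]' 20 | grep -E "pos|force";python3 - <<'E'
from h import *
from tote import fit
s=eyes.capture("scene"); print(fit([s]))
print("carton at", proj(s,[TW([25,55,5]),TW([20,55,5]),TW([25,50,5])]).round(1).tolist(),[(np.round(d["centre"]).tolist()) for d in models.spot_point(s,"carton_a")])
go(TW([25,55,40]))
E
```

```text
eef_pos: [534.6, 381.7, 36.5]
force: [-8.5, -2.8, 17.7]
(array([509.16234006, 330.40686768,  -5.66439214]), np.float64(-79.75492095947266))
carton at [[397.6, 278.0], [398.5, 276.6], [396.0, 277.0]] [[396.0, 277.0], [279.0, 323.0], [300.0, 273.0], [212.0, 194.0], [311.0, 209.0]]
t 24.03 pos [534.6 381.7  36.5] dp [ 4.3 -2.  -1.3] roll -0.002 j [ 0.53  0.73  1.51 -0.43  0.61 -0.61] F [-8.7 -3.8 18.7] grip 49.2 tilt [ 0.397 -0.047 -0.917]
```

```bash
python3 -m crank '[{"dp":[0.6,-1.4,0],"roll":0,"gripper":255},{"dp":[0.6,-1.4,0],"roll":0,"gripper":255}]' 20 | grep -E "pos|force"; for i in 1 2 3; do python3 -m crank '[{"dp":[1.8,0.6,0],"roll":0,"gripper":255},{"dp":[1.8,0.6,0],"roll":0,"gripper":255}]' 20 | grep -E "pos|force"; done
```

```text
eef_pos: [534.2, 381.6, 36.5]
force: [-4.9, -2.0, 8.1]
eef_pos: [536.1, 381.4, 36.5]
force: [-3.4, -0.3, 7.1]
eef_pos: [538.0, 381.2, 36.5]
force: [-2.5, -1.0, 5.9]
eef_pos: [539.8, 381.1, 36.5]
force: [-1.9, -0.2, 4.7]
```

```bash
for i in 1 2 3 4; do python3 -m crank '[{"dp":[1.4,0.6,0],"roll":0,"gripper":255},{"dp":[1.4,0.6,0],"roll":0,"gripper":255}]' 20 | grep -E "pos|force"; done
```

```text
eef_pos: [541.3, 380.8, 36.5]
force: [-2.3, 0.5, 4.8]
eef_pos: [542.3, 380.7, 36.5]
force: [-7.4, -0.3, 6.9]
eef_pos: [543.0, 380.6, 36.5]
force: [-14.0, 0.5, 12.2]
eef_pos: [544.3, 380.5, 36.5]
force: [-16.5, -0.3, 12.2]
```

```bash
python3 -m crank '[{"dp":[0,0,0],"roll":0,"gripper":40},{"dp":[0,0,0],"roll":0,"gripper":40},{"dp":[0,0,0],"roll":0,"gripper":40},{"dp":[0,-6,0],"roll":0,"gripper":40},{"dp":[0,-25,0],"roll":0,"gripper":40},{"dp":[0,-55,0],"roll":0,"gripper":40},{"dp":[0,-90,0],"roll":0,"gripper":40},{"dp":[0,-130,0],"roll":0,"gripper":40},{"dp":[0,-170,0],"roll":0,"gripper":40}]' 20; python3 - <<'E'
from h import *
from tote import fit
s=eyes.capture("scene");t=eyes.capture("top");w=eyes.capture("wrist")
print(fit([s]),fit([t]))
for p in (s,t,w): print([(np.round(d["centre"],1).tolist(),round(d["confidence"],2)) for d in models.spot_point(p,"carton_a")], proj(p,[TW([25,56,5])]).round(1).tolist())
cv2.imwrite("pics/s8.png",np.hstack([cv2.resize(s["color"][170:290,310:430,::-1],(400,400),interpolation=2),cv2.resize(w["color"][:,:,::-1],(400,400))]))
way(W([-170,0,290]),TW([-20,0,220]));rollto(84)
E
```

```text
time_s: 26.12
eef_pos: [477.9, 387.9, 194.1]
ee_rot: [-0.682, 0.701, 0.106, 0.18]
force: [-0.8, 0.0, 0.6]
grip_width: 0.844
(array([511.38309642, 330.143949  ,  -6.02508915]), np.float64(-83.08566284179688)) (array([506.45582142, 319.71179395,  -7.10232674]), np.float64(-84.2984390258789))
[([395.3, 279.9], 0.88), ([300.4, 271.0], 0.88), ([212.6, 207.3], 0.73), ([208.2, 193.7], 0.7), ([310.7, 205.8], 0.64), ([211.7, 189.7], 0.63)] [[398.0, 278.2]]
[([138.0, 219.1], 0.82), ([227.5, 240.1], 0.78), ([199.4, 140.9], 0.61), ([308.2, 194.5], 0.59)] [[138.6, 218.2]]
[([250.6, 141.4], 0.88), ([81.8, 252.9], 0.56)] [[248.2, 140.5]]
[ 436.43127779 -159.23016124  290.        ] -> [53.0, -81.0, -549.0]
[487.10956209 330.09056927 220.        ] -> [25.0, -20.0, -57.0]
roll -0.0
```

View pics/s8.png

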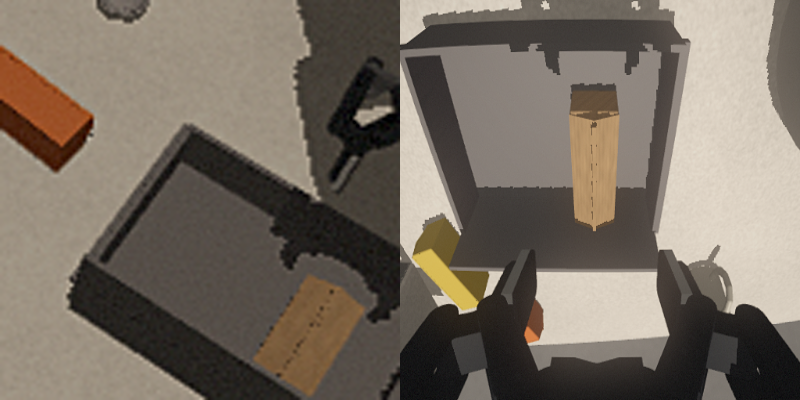

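The view shows the first carton flat, square and up against the tall wall, and the tote fits agree that it moved no more than about 2 mm. That was the 12th and last picture, so from here on I'll check by numbers. Next is the middle lane.

```bash
python3 -m crank '[{"dp":[4,-8,-39],"roll":0,"gripper":0},{"dp":[8,-16,-78],"roll":0,"gripper":0},{"dp":[12,-24,-117],"roll":0,"gripper":0},{"dp":[15,-32,-156],"roll":0,"gripper":0},{"dp":[19,-40,-195],"roll":0,"gripper":0},{"dp":[23,-48,-234],"roll":0,"gripper":0},{"dp":[27,-56,-273],"roll":0,"gripper":0},{"dp":[30,-63,-312],"roll":0,"gripper":0},{"dp":[34,-70,-351],"roll":0,"gripper":0},{"dp":[38,-75,-390],"roll":0,"gripper":0}]' 20; python3 -c "
from h import *
go(W([-170,0,290]));rollto(84)"
```

```text
time_s: 27.25
eef_pos: [441.5, -1.5, 278.2]
ee_rot: [-0.682, 0.701, 0.106, 0.18]
force: [0.6, 0.7, -0.0]
grip_width: 0.998
t 27.25 pos [441.5  -1.5 278.2] dp [  15.3   -5.3 -157.4] roll -0.003 j [-0.31 -0.1   1.94  0.1   0.9  -1.82] F [ 0.6  0.7 -0. ] grip 84.8 tilt [ 0.394 -0.047 -0.918]
roll -0.001
```

```bash
python3 -m crank '[{"dp":[4,-2,-40],"roll":0,"gripper":0},{"dp":[8,-4,-80],"roll":0,"gripper":0},{"dp":[12,-5,-120],"roll":0,"gripper":0},{"dp":[15,-6,-159],"roll":0,"gripper":0},{"dp":[15,-6,-159],"roll":0,"gripper":0}]' 20; python3 - <<'E'
from h import *
rollto(84)
w=eyes.capture("wrist")
for l in ["carton_a","open_carton"]: print(l,[(np.round(d["centre"]).tolist(),round(d["confidence"],2)) for d in models.spot_point(w,l)],[(np.round(d["extent"]).tolist(),round(d["confidence"],2)) for d in models.spot_in(w,l)])
print("pred M,R",proj(w,[W([0,0,75]),W([0,-105,75])]).round(0).tolist())
go(W([-62,0,201]));way(W([-14,0,100]))
E
```

```text
time_s: 27.67
eef_pos: [435.7, -165.2, 290.0]
ee_rot: [-0.681, 0.702, 0.103, 0.182]
force: [0.6, 1.4, -0.8]
grip_width: 1.001
roll -0.007
carton_a [([468.0, 254.0], 0.86), ([483.0, 196.0], 0.7), ([258.0, 206.0], 0.62)] [([259.0, 212.0, 43.0, 101.0], 0.98), ([469.0, 199.0, 53.0, 85.0], 0.87), ([466.0, 40.0, 91.0, 77.0], 0.75), ([472.0, 261.0, 79.0, 52.0], 0.59)]
open_carton [([173.0, 209.0], 0.94)] [([162.0, 216.0, 67.0, 107.0], 0.68)]
pred M,R [[258.0, 208.0], [176.0, 209.0]]
t 27.92 pos [ 436.4 -157.8  290.3] dp [ 63.9 124.9  -0.9] roll -0.001 j [-0.72 -0.05  1.86  0.27  1.   -2.29] F [ 1.   0.5 -0.1] grip 85.1 tilt [ 0.394 -0.046 -0.918]
[ 591.57669346 -175.53660151  100.        ] -> [68.0, 237.0, -0.0]
```

```bash
python3 -m crank '[{"dp":[16,31,0],"roll":0,"gripper":45},{"dp":[32,62,0],"roll":0,"gripper":45},{"dp":[48,93,0],"roll":0,"gripper":45},{"dp":[64,125,0],"roll":0,"gripper":45},{"dp":[65,147,0],"roll":0,"gripper":45},{"dp":[66,172,0],"roll":0,"gripper":45},{"dp":[67,195,0],"roll":0,"gripper":45},{"dp":[67,195,0],"roll":0,"gripper":45}]' 30; python3 - <<'E'
from h import *
go(W([-14,0,100]))
w=eyes.capture("wrist")
im=w["color"].astype(int);hsv=cv2.cvtColor(w["color"],cv2.COLOR_RGB2HSV)
for r in (170,200,230):
    m=np.where((hsv[r,:,0]<25)&(hsv[r,:,1]>80)&(hsv[r,:,2]>60))[0]
    runs=np.split(m,np.where(np.diff(m)>6)[0]+1);print(r,[(int(q[0]),int(q[-1])) for q in runs if len(q)>8])
E
```

```text
time_s: 28.58
eef_pos: [574.2, -172.1, 134.5]
ee_rot: [-0.684, 0.7, 0.105, 0.177]
force: [-0.2, 0.7, -1.1]
grip_width: 0.816
t 28.58 pos [ 574.2 -172.1  134.5] dp [ 2.7 38.6 -1.6] roll 0.0 j [-0.55  0.44  1.72  0.28  0.64 -2.22] F [-0.2  0.7 -1.1] grip 69.4 tilt [ 0.39  -0.043 -0.92 ]
170 [(0, 116), (194, 298)]
200 [(0, 118), (194, 298)]
230 [(0, 120), (195, 297)]
```

```bash
python3 -m crank '[{"dp":[2,20,-2],"roll":0,"gripper":45},{"dp":[2,38,-2],"roll":0,"gripper":45},{"dp":[2,38,-2],"roll":0,"gripper":45},{"dp":[2,38,-2],"roll":0,"gripper":255},{"dp":[2,38,-2],"roll":0,"gripper":255},{"dp":[2,38,-2],"roll":0,"gripper":255},{"dp":[2,38,-2],"roll":0,"gripper":255}]' 30; python3 -c "
from h import *
go(W([-14,0,100]))"
```

```text
time_s: 29.22
eef_pos: [591.3, -178.3, 106.7]
ee_rot: [-0.682, 0.701, 0.107, 0.181]
force: [-3.8, 3.7, 8.0]
grip_width: 0.58
t 29.22 pos [ 591.3 -178.3  106.7] dp [-2.7  6.1  2.8] roll -0.002 j [-0.55  0.51  1.69  0.3   0.59 -2.23] F [-3.8  3.7  8. ] grip 49.3 tilt [ 0.397 -0.048 -0.917]
```

Gripped at 49 mm, the same as the first. I'm lifting it out the same way.

```bash
python3 -m crank '[{"dp":[0,-15,0],"roll":0,"gripper":255},{"dp":[0,-30,0],"roll":0,"gripper":255},{"dp":[0,-45,0],"roll":0,"gripper":255},{"dp":[-25,-56,0],"roll":0,"gripper":255},{"dp":[-52,-68,0],"roll":0,"gripper":255},{"dp":[-80,-80,0],"roll":0,"gripper":255},{"dp":[-108,-92,0],"roll":0,"gripper":255},{"dp":[-130,-102,0],"roll":0,"gripper":255},{"dp":[-140,-140,0],"roll":0,"gripper":255},{"dp":[-140,-175,0],"roll":0,"gripper":255}]' 30; python3 - <<'E'
from h import *
w=eyes.capture("wrist");s=eyes.capture("scene")
print([(np.round(d["extent"]).tolist(),round(d["confidence"],2)) for d in models.spot_in(w,"carton_a")])
for l in ("open_carton","bowl","jar"): print(l,[(np.round(d["centre"]).tolist(),round(d["confidence"],2)) for d in models.spot_point(s,l)])
go(TW([-5,-55,210]));rollto(84)
E
```

```text
time_s: 30.05
eef_pos: [391.4, -155.3, 209.1]
ee_rot: [-0.683, 0.7, 0.105, 0.179]
force: [1.3, -0.2, -2.9]
grip_width: 0.584
[([479.0, 264.0, 54.0, 82.0], 0.93), ([477.0, 313.0, 69.0, 48.0], 0.88), ([472.0, 118.0, 78.0, 78.0], 0.81), ([252.0, 231.0, 143.0, 232.0], 0.76)]
open_carton [([182.0, 176.0], 0.57), ([206.0, 193.0], 0.56)]
bowl [([266.0, 172.0], 0.88)]
jar [([216.0, 135.0], 0.65)]
t 30.35 pos [ 394.1 -156.4  208.8] dp [ 52.3  19.1 438.7] roll -0.003 j [-0.8  -0.05  2.09  0.36  0.8  -2.48] F [-0.7 -0.2 -2.8] grip 49.1 tilt [ 0.394 -0.047 -0.918]
roll -0.0
```

```bash
python3 -m crank '[{"dp":[5,2,38],"roll":0,"gripper":255},{"dp":[10,4,76],"roll":0,"gripper":255},{"dp":[15,6,114],"roll":0,"gripper":255},{"dp":[20,8,152],"roll":0,"gripper":255},{"dp":[25,9,190],"roll":0,"gripper":255},{"dp":[29,11,228],"roll":0,"gripper":255},{"dp":[34,12,266],"roll":0,"gripper":255},{"dp":[38,14,304],"roll":0,"gripper":255},{"dp":[43,16,342],"roll":0,"gripper":255},{"dp":[48,17,380],"roll":0,"gripper":255}]' 30; python3 -c "
from h import *
way(TW([-2,-55,210]),TW([-2,-55,78]));rollto(84)"
```

```text
time_s: 31.18
eef_pos: [485.1, 218.3, 209.0]
ee_rot: [-0.682, 0.701, 0.106, 0.179]
force: [1.8, -1.0, -2.8]
grip_width: 0.583
[499.26189073 273.51035268 210.        ] -> [8.0, 2.0, 56.0]
[499.26189073 273.51035268  78.        ] -> [-44.0, 123.0, 57.0]
roll 0.001
```

```bash
python3 -m crank '[{"dp":[4,1,30],"roll":0,"gripper":255},{"dp":[8,2,56],"roll":0,"gripper":255},{"dp":[-2,26,57],"roll":0,"gripper":255},{"dp":[-12,50,57],"roll":0,"gripper":255},{"dp":[-22,74,57],"roll":0,"gripper":255},{"dp":[-33,98,57],"roll":0,"gripper":255},{"dp":[-40,114,57],"roll":0,"gripper":255},{"dp":[-44,123,57],"roll":0,"gripper":255},{"dp":[-44,123,57],"roll":0,"gripper":255}]' 25; python3 -c "
from h import *
go(TW([-2,-55,66]))"; python3 -m crank '[{"dp":[-2,3,0],"roll":0,"gripper":255},{"dp":[-3,7,0],"roll":0,"gripper":255},{"dp":[-3,7,0],"roll":0,"gripper":255}]' 20;python3 -c "
from h import *
go(TW([-2,-55,66]))"
```

```text
time_s: 31.93
eef_pos: [498.7, 270.5, 77.0]
ee_rot: [-0.681, 0.702, 0.105, 0.178]
force: [-0.3, 0.6, -2.9]
grip_width: 0.584
t 31.93 pos [498.7 270.5  77. ] dp [-4.2 10.2  3.2] roll -0.002 j [ 0.37  0.5   1.8  -0.39  0.51 -0.79] F [-0.3  0.6 -2.9] grip 49.7 tilt [ 0.39  -0.049 -0.92 ]
time_s: 32.18
eef_pos: [500.4, 270.8, 72.8]
ee_rot: [-0.682, 0.701, 0.107, 0.18]
force: [-0.5, -0.2, -2.5]
grip_width: 0.584
t 32.18 pos [500.4 270.8  72.8] dp [-4.   5.7  2.7] roll -0.003 j [ 0.37  0.51  1.8  -0.4   0.5  -0.77] F [-0.5 -0.2 -2.5] grip 49.7 tilt [ 0.396 -0.047 -0.917]
```

```bash
python3 -m crank '[{"dp":[-1.2,3,1],"roll":0,"gripper":255},{"dp":[-2.4,5.5,2],"roll":0,"gripper":255},{"dp":[-2.4,5.5,2],"roll":0,"gripper":255}]' 20 | grep -E "pos|force"; python3 -m crank '[{"dp":[2.4,4,0],"roll":0,"gripper":255},{"dp":[4.7,8.1,0],"roll":0,"gripper":255},{"dp":[4.7,8.1,0],"roll":0,"gripper":255}]' 20| grep -E "pos|force"; python3 -m crank '[{"dp":[1.6,3.8,0],"roll":0,"gripper":255},{"dp":[3.2,7.6,0],"roll":0,"gripper":255},{"dp":[3.2,7.6,0],"roll":0,"gripper":255}]' 20| grep -E "pos|force"
```

```text
eef_pos: [500.8, 272.8, 67.0]
force: [0.7, -0.3, 0.1]
eef_pos: [508.8, 272.0, 61.3]
force: [0.2, 2.0, 3.1]
eef_pos: [514.8, 271.2, 55.5]
force: [1.7, 2.4, 4.7]
```

```bash
python3 -m crank '[{"dp":[1.4,3.7,0],"roll":0,"gripper":255},{"dp":[2.4,7.4,0],"roll":0,"gripper":255},{"dp":[2.9,11,0],"roll":0,"gripper":255},{"dp":[2.9,11,0],"roll":0,"gripper":255}]' 20| grep -E "pos|force"; python3 -m crank '[{"dp":[0.2,2.2,0],"roll":0,"gripper":255},{"dp":[0.5,4.5,0],"roll":0,"gripper":255},{"dp":[0.5,4.5,0],"roll":0,"gripper":255}]' 20| grep -E "pos|force"; for i in 1 2; do python3 -m crank '[{"dp":[-0.3,1.5,0],"roll":0,"gripper":255},{"dp":[-0.3,1.5,0],"roll":0,"gripper":255}]' 20 | grep -E "pos|force"; done
```

```text
eef_pos: [521.6, 270.4, 46.5]
force: [3.1, 1.4, 3.4]
eef_pos: [523.7, 270.1, 42.9]
force: [3.3, 2.6, 5.3]
eef_pos: [524.3, 270.1, 41.7]
force: [3.7, 0.9, 5.7]
eef_pos: [524.8, 270.0, 40.3]
force: [4.1, 0.6, 6.2]
```

```bash
for i in 1 2 3; do python3 -m crank '[{"dp":[-0.3,1.4,0],"roll":0,"gripper":255},{"dp":[-0.3,1.4,0],"roll":0,"gripper":255}]' 20 | grep -E "pos|force"; done
```

```text
eef_pos: [525.0, 269.9, 39.0]
force: [4.0, 0.0, 6.1]
eef_pos: [525.4, 269.9, 37.7]
force: [4.5, -0.7, 9.1]
eef_pos: [525.6, 269.9, 37.6]
force: [-6.3, -2.9, 22.2]
```

```bash
python3 -m crank '[{"dp":[0.5,-1.8,0],"roll":0,"gripper":255},{"dp":[0.5,-1.8,0],"roll":0,"gripper":255}]' 20 | grep -E "pos|force"; for i in 1 2 3; do python3 -m crank '[{"dp":[1.3,0.5,0],"roll":0,"gripper":255},{"dp":[1.3,0.5,0],"roll":0,"gripper":255}]' 20 | grep -E "pos|force"; done
```

```text
eef_pos: [524.1, 269.7, 37.6]
force: [-4.9, -0.8, 12.5]
eef_pos: [525.3, 269.7, 37.6]
force: [-4.8, -0.1, 11.6]
eef_pos: [526.6, 269.7, 37.6]
force: [-5.7, 0.6, 11.6]
eef_pos: [528.0, 269.5, 37.6]
force: [-5.4, 1.1, 10.4]
```

```bash
for i in 1 2 3 4; do python3 -m crank '[{"dp":[1.3,0.4,0],"roll":0,"gripper":255},{"dp":[1.3,0.4,0],"roll":0,"gripper":255}]' 20 | grep -E "pos|force"; done
```

```text
eef_pos: [529.3, 269.4, 37.7]
force: [-4.0, 0.9, 9.7]
eef_pos: [530.6, 269.2, 37.6]
force: [-3.9, 0.6, 7.5]
eef_pos: [531.9, 269.0, 37.6]
force: [-3.3, 1.6, 6.5]
eef_pos: [533.2, 268.8, 37.7]
force: [-2.6, 1.1, 5.5]
```

```bash
for i in 1 2 3 4; do python3 -m crank '[{"dp":[1.1,0.4,0],"roll":0,"gripper":255},{"dp":[1.1,0.4,0],"roll":0,"gripper":255}]' 20 | grep -E "pos|force"; done
```

```text
eef_pos: [533.5, 268.8, 37.7]
force: [-10.1, 2.2, 9.8]
eef_pos: [534.1, 268.8, 37.7]
force: [-15.3, 1.9, 12.9]
eef_pos: [535.0, 268.7, 37.6]
force: [-17.0, 1.9, 14.6]
eef_pos: [536.0, 268.6, 37.7]
force: [-16.5, 2.4, 13.4]
```

```bash
python3 -m crank '[{"dp":[0,0,0],"roll":0,"gripper":40},{"dp":[0,0,0],"roll":0,"gripper":40},{"dp":[0,0,0],"roll":0,"gripper":40},{"dp":[0,-6,0],"roll":0,"gripper":40},{"dp":[0,-25,0],"roll":0,"gripper":40},{"dp":[0,-55,0],"roll":0,"gripper":40},{"dp":[0,-90,0],"roll":0,"gripper":40},{"dp":[0,-130,0],"roll":0,"gripper":40},{"dp":[0,-170,0],"roll":0,"gripper":40}]' 20; python3 - <<'E'
from h import *
from tote import fit
s=eyes.capture("scene");t=eyes.capture("top")
print(fit([s]),fit([t]))
for p in (s,t): print([(np.round(d["centre"],1).tolist(),round(d["confidence"],2)) for d in models.spot_point(p,"carton_a")][:4], proj(p,[TW([25,56,5]),TW([25,-56,5])]).round(1).tolist())
for l in ("open_carton","bowl","jar"): print(l,[[ (np.round(d["centre"]).tolist(),round(d["confidence"],2)) for d in models.spot_point(p,l)][:1] for p in (s,t)])
w=eyes.capture("wrist"); hsv=cv2.cvtColor(w["color"],cv2.COLOR_RGB2HSV)
m=((hsv[...,0]>8)&(hsv[...,0]<22)&(hsv[...,1]>60)&(hsv[...,1]<170)&(hsv[...,2]>50)).astype(np.uint8)
m=cv2.morphologyEx(m,cv2.MORPH_OPEN,np.ones((5,5)))
n,l,st,c=cv2.connectedComponentsWithStats(m)
for i in range(1,n):
    if st[i,4]>800:
        r=cv2.minAreaRect(cv2.findContours((l==i).astype(np.uint8),0,2)[0][0]);print(st[i].tolist(),r)
def P(*a):return proj(w,[TW(q) for q in a]).round(0).tolist()
print("wall floor line pred",P([85,-115,5],[85,115,5],[85,-115,45],[85,115,45]),"cartons top pred",P([25,-56,40],[25,56,40],[85,56,40],[-35,56,40],[85,-56,40],[-35,-56,40]))
go(TW([0,0,200]))
E
```

```text
time_s: 37.1
eef_pos: [469.9, 276.1, 195.4]
ee_rot: [-0.682, 0.701, 0.106, 0.18]
force: [0.7, -0.0, 0.1]
grip_width: 0.842
(array([512.79984199, 329.43165532,  -5.64663177]), np.float64(-84.31593322753906)) (array([510.54543231, 337.40533077,  -6.17343444]), np.float64(-86.19142150878906))
[([362.2, 256.3], 0.79), ([299.5, 269.8], 0.72), ([310.4, 206.6], 0.62), ([397.3, 277.2], 0.56)] [[398.0, 278.2], [362.2, 255.5]]
[([211.6, 178.2], 0.91), ([229.2, 239.5], 0.87), ([200.2, 137.7], 0.85), ([135.1, 218.9], 0.6)] [[138.6, 218.2], [172.0, 221.3]]
open_carton [[([182.0, 178.0], 0.8)], [([342.0, 196.0], 0.86)]]
bowl [[([265.0, 173.0], 0.7)], [([287.0, 255.0], 0.68)]]
jar [[([216.0, 136.0], 0.95)], [([351.0, 265.0], 0.71)]]
[69, 72, 36, 64, 1044] ((91.74485778808594, 106.3634033203125), (25.48751449584961, 67.91883850097656), 21.03750991821289)
[219, 90, 66, 137, 7859] ((251.5, 158.0), (136.0, 65.0), 90.0)
[333, 90, 93, 137, 9034] ((378.1038818359375, 156.90301513671875), (76.90360260009766, 140.25022888183594), 11.433680534362793)
[108, 213, 59, 38, 1410] ((137.93069458007812, 230.6930694580078), (57.51314926147461, 37.21438980102539), 5.710593223571777)
[150, 247, 43, 48, 1141] ((175.1999969482422, 269.6000061035156), (44.72135925292969, 35.7770881652832), 26.56505012512207)
[179, 290, 78, 43, 2337] ((217.5, 311.0), (42.0, 77.0), 90.0)
wall floor line pred [[198.0, 189.0], [407.0, 190.0], [193.0, 215.0], [421.0, 215.0]] cartons top pred [[252.0, 164.0], [377.0, 164.0], [362.0, 212.0], [395.0, 103.0], [252.0, 212.0], [252.0, 101.0]]
t 37.65 pos [471.2 276.2 193.3] dp [30.3  5.4 55.3] roll -0.003 j [ 0.4   0.29  1.75 -0.29  0.76 -0.89] F [0.6 0.8 0.3] grip 71.6 tilt [ 0.394 -0.048 -0.918]
```

```bash
python3 - <<'E'
from h import *
from scipy.optimize import differential_evolution as DE
w=eyes.capture("wrist");g=cv2.cvtColor(w["color"],cv2.COLOR_RGB2GRAY).astype(np.float32)
m=np.minimum(np.hypot(cv2.Sobel(g,5,1,0),cv2.Sobel(g,5,0,1)),150);m=cv2.GaussianBlur(m,(0,0),1.2)
L=lambda a,b:np.linspace(a,b,40)
C=np.vstack([L((-60,-25,40),(60,-25,40)),L((-60,25,40),(60,25,40)),L((-60,-25,40),(-60,25,40)),L((-60,-25,0),(-60,25,0)),L((-60,0,55),(60,0,55))])
T=np.vstack([L((-85,-115,60),(-85,115,60)),L((85,-115,100),(85,115,100)),L((-80,120,60),(80,120,60)),L((-80,-120,60),(80,-120,60)),L((-85,-115,5),(-85,115,5))])
def fit(P,x0,z,d,da):
    def c(v):
        uv=proj(w,[W(q,np.array([v[0],v[1],z]),np.radians(v[2])) for q in P]).astype(np.float32)
        return -cv2.remap(m,uv[:,:1],uv[:,1:],cv2.INTER_LINEAR).mean()
    r=DE(c,[(x0[0]-d,x0[0]+d),(x0[1]-d,x0[1]+d),(-6-da,-6+da)],seed=2,maxiter=30,popsize=10);return r.x.round(1),round(r.fun,1)
t=fit(T,(512,330),0,10,4);print("tote",t)
for y in (56,-56):
    x=W((25,y,0),np.array([t[0][0],t[0][1],0]),np.radians(-6));r=fit(C,x[:2],5,12,8)
    d=r[0][:2]-t[0][:2];a=np.radians(t[0][2]);print("carton",r,"in tote x",(d[0]*np.cos(a)+d[1]*np.sin(a)).round(1),"y",(-d[0]*np.sin(a)+d[1]*np.cos(a)).round(1))
E
```

```text
tote (array([512.8, 336.4,  -5.8]), np.float64(-69.4))
carton (array([542.5, 380.2,  -5.2]), np.float64(-73.1)) in tote x 25.1 y 46.6
carton (array([531.3, 268.8,  -5.6]), np.float64(-61.5)) in tote x 25.2 y -65.4
```

Fitted in the wrist view, the cartons' centres sit at x = 25.1 and 25.2 mm in the tote (25 is flush with the wall), and both are within 0.6° of square. I'm handing in.

```bash
python3 -c "
from rig import ctrl
print(ctrl.finish_job())"
```

```text
the job is handed in; nothing more can be done
None
```

Both sealed cartons, from the left and middle lanes, are in the tote: upright, square, and with one end against its taller wall. I handed the job in at about 38 s of the 72 s allowed.

**How it was done:** The moves could not tilt the hand directly, so I gained a 23° lean by rolling against joint 6's limit in free space. With that lean I gripped each carton at its middle under the basket. In the tote I let it pivot flat in a light grip, then slid it up to the tall wall until the contact force rose to about 15 N.

**Last checks:**
- **Fit in the tote:** the wrist-camera fit put the carton centres at x = 25.1 and 25.2 mm, where 25 is flush with the wall. Both were within 0.6° of the tote's angle.
- **Bystanders:** the open carton, the bowl and the jar were detected within a few pixels of where they started.

**What disagreed or is uncertain:**
- **Tote shift:** the tote seems to have moved about 2–3 mm away from the robot as I slid the cartons up. The camera fits disagree on its sideways position by about 8 mm, so where the cartons sit across the tote is only roughly known.
- **Force and joint limits:** while pressing the first carton flat, the force on the tool briefly reached about 44 N in total (40 N of it upward), through the fingers. An early reach test drove joint 3 to its lower end stop, reading 0.186 against the listed 0.19, with about 88 N at the wrist.

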